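Ready the dye jug for stirring

TASK

Get the lidded jug ready for stirring: first take its lid off and lay it, grip ridge up, in the middle of the black rubber mat. Then draw the thick-handled stirrer slantwise out of its crock under the shelf, lower it paddle first into the jug, keep hold of it until the paddle is down at the bottom, and leave it standing in there. Leave both crocks, the slim rod and everything else upright where they stand.

Things in the scene. Friction and masses are not known exactly. Their poses are not given: they have to be found in the camera images.
- jug: White plastic jug, loose, 0.45 kg: outer diameter 110 mm, inner 102 mm, 120 mm high, inner floor 5 mm above its underside. Origin: centre of the underside, z up its axis; a loop handle stands out to 94 mm from the axis on its +x side, a small spout to 70 mm on its -x side.
- lid: Pale lid lying loose on the jug, 70 g: disc 116 mm across, 6 thick, over a plug 90 mm across, 8 deep, that hangs in the jug's mouth with 6 mm play all round. On the disc stands a straight grip ridge 60 mm long (lid's x axis), 14 thick (y), 32 tall. Origin: centre of the plug's underside, z up; disc top at z = 14 mm, ridge top at 46.
- lid_ridge (a point): Middle of the lid's grip ridge, 34 mm above the lid's origin, on its axis: the place to pinch the ridge.
- mat: Black rubber mat, fixed flat on the bench, 200 x 200 x 4 mm. Origin: centre of its underside.
- shelf: Wooden reagent shelf, fixed: board 85 mm deep (x), 500 wide (y), underside 250 mm above the bench, top 272, a 20 mm post at each end, bottles and flasks up to 130 mm tall on it. Origin: at bench height under the middle of the board's front edge (nearer the robot); x runs to the back. Two crocks stand under it, axes about 65 mm behind the front edge, 200 mm apart, either one left or right.
- crock_a: White stoneware crock, loose, 0.8 kg, in which the stirrer leans: outer diameter 84 mm, inner 74 mm, 100 mm high, inner floor 6 mm up. Origin: centre of its underside, z up.
- stirrer: 220 mm long, 0.1 kg, balance point about 75 mm from the paddle end: steel paddle 24 (y) x 6 (x) x 45 mm, 10 mm steel shaft, and from 145 to 220 mm a round white handle 18 mm thick. Origin: middle of the paddle's end; z along it to the handle. Leans about 33 deg in its crock, paddle at the far wall, handle towards the robot, in front of the shelf board, which leaves no room for an upright gripper.
- stirrer_handle (a point): Point on the axis of the stirrer's handle, 185 mm from the paddle's end.
- crock_b: The other crock, same as crock_a, holding the slim rod. Stays where it is.
- rod: Slim plain white rod, 8 mm thick along its whole 220 mm, no handle, leaning in crock_b. Origin: its lower end; z axis up along it. Not to be moved.
- measure: Small clear measuring cup, 52 mm across, 70 mm high, a bystander. Origin: centre of its underside.
- bottle: White capped bottle, 60 mm across, 130 mm high, a bystander. Origin: centre of its underside.
- jar: Amber jar, 56 mm across, 65 mm high, a bystander. Origin: centre of its underside.
- weight: Steel weight, 36 mm across, 46 mm high, a bystander. Origin: centre of its underside.
- dish: White porcelain dish, 90 mm across, 25 mm high, a bystander. Origin: centre of its underside.
There are look-alikes about, which are no part of the job. What is meant by the lid is not yellow, and is the larger of those in its own colour.

How it is judged:
On the way, in this order (a step that is already met when the one before it is completed fails the run):
1. the lid lies flat, ridge up, in the middle of the mat, let go (horizontal distance between lid and mat below 0.05 m and angle between lid's own z axis and vertical below 0.15 rad and height (world z) of lid below 0.015 m and contact force between the fingers and lid below 0.05 N), for 0.2 s.
2. the stirrer is drawn clear of its crock, held in the fingers (z of stirrer in the frame of crock_a above 0.1 m and contact force between the fingers and stirrer above 0.5 N), for 0.1 s.
3. the paddle's end is inside the jug within 30 mm of its floor, the stirrer still held (horizontal distance between stirrer and jug below 0.055 m and z of stirrer in the frame of jug between 0 and 0.035 m and contact force between the fingers and stirrer above 0.5 N), for 0.1 s.
At the end, for the whole second after the job is handed in: Stirrer at rest in the jug, handle up (lean under 0.9 rad), paddle end within 55 mm of the jug axis, under 35 mm above its underside; jug and crocks upright within 0.1 rad, its crock moved under 50 mm; lid at rest flat (0.15 rad), ridge up, on the mat, centres within 50 mm (horizontal distance between stirrer and jug below 0.055 m and z of stirrer in the frame of jug between 0 and 0.035 m and horizontal distance between lid and mat below 0.05 m and angle between lid's own z axis and vertical below 0.15 rad and height (world z) of lid below 0.015 m and angle between stirrer's own z axis and vertical below 0.9 rad and angle between each of jug, crock_a, crock_b's own z axis and vertical below 0.1 rad and distance of crock_a from where it was at the start of the episode below 0.05 m and linear speed of each of stirrer, lid below 0.03 m/s); the robot touches nothing.
It fails at once if a bystander (cup, bottle, jar, weight or dish) is moved over 50 mm or tipped by more than 0.5 rad (distance of any of measure, bottle, jar, weight, dish from where it was at the start of the episode above 0.05 m or angle between any of measure, bottle, jar, weight, dish's own z axis and vertical above 0.5 rad).
It fails at once if the slim rod or its crock is moved over 50 mm (distance of any of rod, crock_b from where it was at the start of the episode above 0.05 m).
It fails at once if the stirrer's crock is tipped by more than 0.35 rad or dragged more than 50 mm (angle between crock_a's own z axis and vertical above 0.35 rad or distance of crock_a from where it was at the start of the episode above 0.05 m).
It fails at once if the jug is tipped by more than 0.35 rad (angle between jug's own z axis and vertical above 0.35 rad).
It also fails if it takes over 64 s, if anything falls off the work surface, if the arm or the gripper's body presses on something with over 40 N, if the wrist force passes 120 N, or if a joint passes its speed limit or range.

ROBOT

A 6-joint arm with a two-finger parallel gripper is mounted at the origin on the work surface. World frame = base frame: x ahead of the robot, y to its left, z up, the work surface at z = 0. Lengths are in m, angles in rad, forces in N, time in s.
With the tool pointing down it reaches from about 0.35 to 0.975 m from the base axis. Payload 4.9 kg.
Tool frame: the origin (TCP) lies midway between the tips of the shut fingers; the grasp point (between the pads) lies ctrl.grip_point_offset behind it (ctrl.grip_point_offset is the distance from the TCP to the grasp point, in m); x points along the fingers, y is the direction in which the jaws open and shut, and the axes are right-handed (so a half turn about x gives the same grasp; the last joint's range is limited). The gripper opens to 85 mm and grips with 20 to 120 N. Pads are 22 mm wide; open, the fingers measure 114 mm over their backs; the gripper's body (76 mm by 85 mm) begins 54 mm behind the grasp point. The pads swing forward as they close: fully open they stand 13 mm farther back than shut.
Start: joints at [1.044, 0.053, 1.613, -0, 1.476, -0.119], TCP at [0.248, 0.574, 0.199] pointing down, gripper open.
Joint ranges: [-3.01, 3.01], [-1.01, 2.22], [0.06, 2.58], [-1.02, 4.17], [0.09, 2.62], [-3.14, 3.14]. Speed limits (rad/s): [2.57, 2.57, 3.14, 3.14, 3.14, 3.14].

INTERFACE

Orientations are given as a rotation vector (axis times angle).
In Python, from station import ctrl gives the robot as it stands. The module is installed in compiled form; this text tells all that it offers.
- The arm moves only by the tool drive_tool, never from a script. Its argument "commands" is text: rows parted by semicolons, each of 5 numbers parted by spaces: the closure, from -1 (fully open) to 1 (shut), so that 0 is half open, then the shift along the tool's x, y, z in units of 40 mm (1.0 is 40 mm), then the turn about the tool's x in units of 5 degrees (1.0 is 5 degrees). A call has 1 to 8 rows; each row is the pose to reach, as a shift and turn from the pose commanded when the call began, along the tool's axes at that moment; what a row does not reach only later rows make up. A row lasts 1/12 s, in which the tool goes at most 41.7 mm and 7.16 degrees, less where a joint would pass 70% of its speed; a pose out of reach is approached as far as the arm can. A call with a gripper value outside its range is refused whole. The fingers move at their own pace and stop on an object; "newtons" is the grip in N (left out, the last holds). Time passes only in rows, so rows that repeat a pose let the fingers close. It gives the time, the measured TCP pose, the force and the opening at its end, in the units of the state.
- ctrl.get_obs(): the state, without advancing time (a new reading comes with each control period).
- ctrl.get_image(name): name is "scene" or "top"; returns (picture, depth): 480x640x3 uint8, blue, green, red; 480x640 float32, m along the optical axis (not along the pixel's ray), 0 where there is no reading.
- ctrl.camera_info(name): a dict with "K" (3x3 intrinsics, pixels), "T" (4x4, takes a point from camera to world coordinates). Camera axes: x right, y down, z forward; pixel columns grow to the right and rows downward; lengths in m; the calibration is good to about 2 mm. A picture is of the moment at which its call begins. camera_info takes no time and is no camera call.
- ctrl.finish_job(): hands the job in, once; it reports no verdict.
The state is a dict: "t": time; "q": joint angles; "dq": joint speeds; "effort": joint torques, N m; "tool_pos": TCP position; "tool_rot": TCP orientation; "contact_force": force on the tool from outside, world axes, zero at the start; "wrist_torque": the same for the moment, N m; "opening": finger opening in m.
Only numpy, scipy, OpenCV 4.12 (cv2) and the standard library are available. Lean on these libraries where they do the work, as an engineer would, in place of code of your own. Each camera call takes 0.05 s, during which the arm holds its last target.

## Working session

There is one attempt and no reset: what is moved stays moved. The work goes in short steps, Python scripts to look and compute and a tool call to move; the robot and the scene stay as the last step left them, time stands still between calls to the robot, and variables do not carry over. Pictures are saved under pics/ and viewed, and the job is handed in when it is done.

Besides the shell and the picture viewer there is one more tool, called after "Emit:" as name(argument=value, ...) on one line, values as JSON. drive_tool: Moves the arm, as the interface text tells. Its arguments: {"type":"object","properties":{"commands":{"type":"string"},"newtons":{"type":"number"}},"required":["commands"]}

```bash
mkdir -p pics
cat > h.py <<'E'
import numpy as np, cv2
from station import ctrl
from scipy.spatial.transform import Rotation as R
def grab(n):
    im,d=ctrl.get_image(n); np.savez(f'{n}.npz',im=im,d=d); return im,d
def load(n):
    z=np.load(f'{n}.npz'); return z['im'],z['d']
def pts(n,d):
    i=ctrl.camera_info(n);K=i['K'];T=i['T']
    v,u=np.mgrid[0:480,0:640]
    p=np.stack([(u-K[0,2])/K[0,0]*d,(v-K[1,2])/K[1,1]*d,d],-1)
    w=p@T[:3,:3].T+T[:3,3]; w[d<=0]=np.nan
    return w
E
python3 - <<'E'
from h import *
for n in('scene','top'):
    im,d=grab(n); cv2.imwrite(f'pics/{n}0.png',im)
    i=ctrl.camera_info(n); print(n,i['K'][0,0],i['T'].round(3).tolist())
o=ctrl.get_obs(); print(o, ctrl.grip_point_offset); print(R.from_rotvec(o['tool_rot']).as_matrix().round(3))
E
```

```text
scene 582.7899042272765 [[-0.365, 0.527, -0.768, 1.517], [0.931, 0.207, -0.301, 0.404], [0.0, -0.825, -0.566, 0.85], [0.0, 0.0, 0.0, 1.0]]
top 596.1988366640211 [[-0.018, -0.997, 0.077, 0.384], [-1.0, 0.018, 0.004, -0.015], [-0.005, -0.077, -0.997, 1.65], [0.0, 0.0, 0.0, 1.0]]
{'t': 0.1, 'q': array([ 1.04400965e+00,  5.33137011e-02,  1.61414030e+00,  1.26366223e-05,
        1.47602042e+00, -1.19024295e-01]), 'dq': array([ 0.00073169, -0.00221857, -0.0029316 ,  0.00109847,  0.00027778,
       -0.00244821]), 'effort': array([ 6.52177223e-04, -3.94899380e+01, -3.71363354e+01, -1.51260720e-04,
        3.90261586e-03,  1.85898051e-05]), 'tool_pos': array([0.24754265, 0.57321083, 0.19798164]), 'tool_rot': array([ 0.31847518,  1.54763786, -0.3212882 ]), 'contact_force': array([1.4164622 , 0.48449793, 0.88814642]), 'wrist_torque': array([ 0.02848183,  0.01660741, -0.00962006]), 'opening': 0.08542549619996892} 0.0187
[[-0.001  0.397  0.918]
 [-0.002  0.918 -0.397]
 [-1.    -0.002 -0.   ]]
```

View pics/scene0.png

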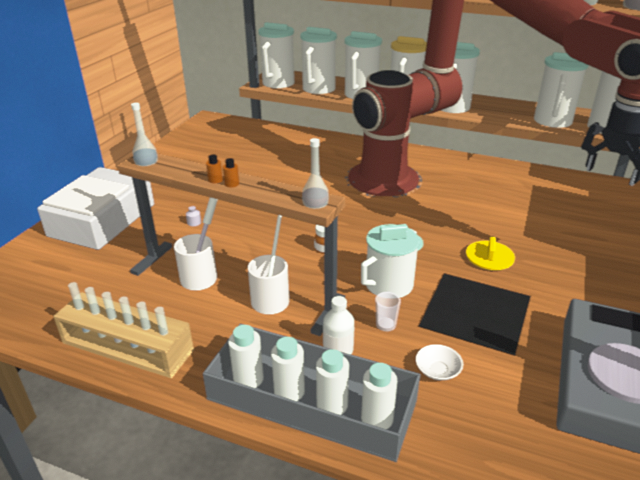

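View pics/top0.png

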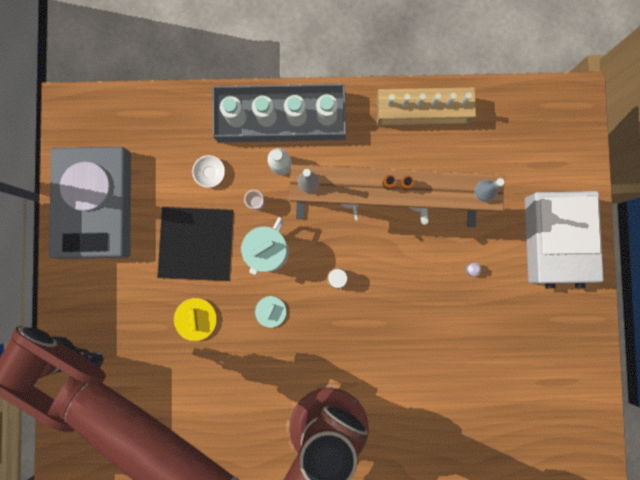

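Run:
```python
from h import *
im,d=load('scene'); a=cv2.resize(im[170:330,150:330],None,fx=3,fy=3,interpolation=2)
b,_=load('top'); b=cv2.resize(b[160:340,150:510],None,fx=2.2,fy=2.2,interpolation=2)
cv2.imwrite('pics/c1.png',a); cv2.imwrite('pics/c2.png',b)
w=pts('top',load('top')[1]); 
for (u,v) in [(264,250),(268,247),(196,245),(345,185),(345,172),(424,220),(420,209),(355,215),(350,207),(254,200),(279,160),(338,278),(474,269),(208,172),(270,312),(280,225),(252,270),(308,180),(345,205),(345,203)]:
    print(u,v,w[v,u].round(3))
w=pts('scene',load('scene')[1]); 
print('scene')
for (u,v) in [(207,220),(212,203),(203,240),(195,265),(269,290),(279,220),(275,240),(395,240),(390,280)]:
    print(u,v,w[v,u].round(3))
```

```text
264 250 [0.475 0.153 0.149]
268 247 [0.483 0.143 0.153]
196 245 [0.502 0.358 0.001]
345 185 [ 0.617 -0.051  0.27 ]
345 172 [ 0.646 -0.052  0.276]
424 220 [ 0.539 -0.245  0.195]
420 209 [ 0.573 -0.244  0.141]
355 215 [ 0.556 -0.077  0.18 ]
350 207 [ 0.6   -0.071  0.002]
254 200 [0.624 0.196 0.007]
279 160 [0.712 0.115 0.116]
338 278 [ 0.403 -0.033  0.07 ]
474 269 [ 0.42  -0.399  0.047]
208 172 [0.706 0.324 0.002]
270 312 [0.314 0.152 0.025]
280 225 [0.548 0.121 0.047]
252 270 [0.426 0.188 0.116]
308 180 [0.617 0.032 0.343]
345 205 [ 0.602 -0.056  0.03 ]
345 203 [ 0.576 -0.051  0.261]
scene
207 220 [ 0.579 -0.249  0.136]
212 203 [ 0.559 -0.243  0.171]
203 240 [ 0.587 -0.261  0.083]
195 265 [ 0.658 -0.241  0.066]
269 290 [ 0.677 -0.05   0.067]
279 220 [ 0.562 -0.076  0.166]
275 240 [ 0.588 -0.075  0.131]
395 240 [0.488 0.167 0.127]
390 280 [0.533 0.173 0.051]
```

View pics/c1.png

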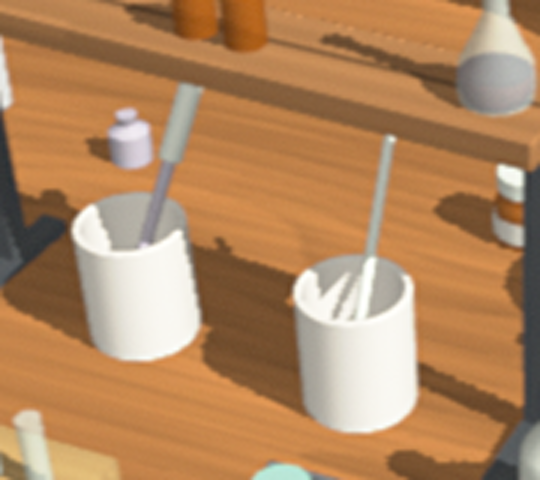

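View pics/c2.png

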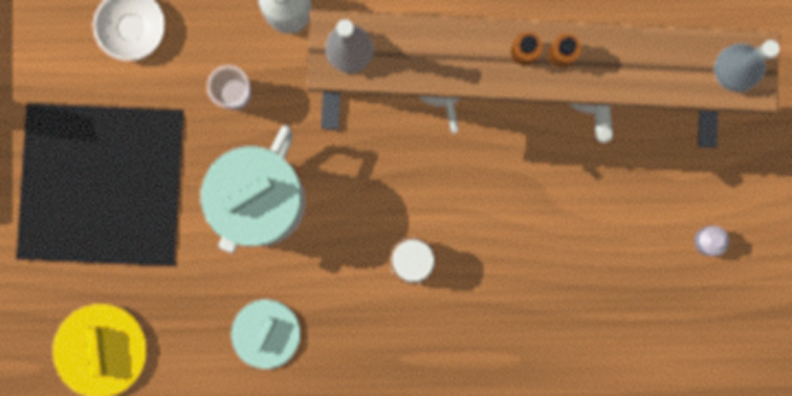

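Run:
```python
from h import *
im,d=load('top'); w=pts('top',d)
def sel(lo,hi,n=w):
    m=np.ones(n.shape[:2],bool)
    for k in range(3):
        m&=(n[...,k]>lo[k])&(n[...,k]<hi[k])
    return m
ws=pts('scene',load('scene')[1])
for name,c in(('top',w),('scene',ws)):
    m=sel((.38,.05,.146),(.58,.25,.17),c); p=c[m]; print(name,'ridge n',m.sum(),p.mean(0).round(4),np.percentile(p,[1,50,99],axis=0).round(3).tolist())
    r=cv2.minAreaRect((p[:,:2]*1000).astype(np.float32)); print(r)
    m=sel((.38,.05,.115),(.58,.25,.135),c); p=c[m]; r=cv2.minEnclosingCircle((p[:,:2]*1000).astype(np.float32)); print('disc',m.sum(),p.mean(0).round(4),r,np.median(p[:,2]))
# mat
g=im.max(2)<60
m=g&sel((.35,.2,-.02),(.62,.5,.02)); p=w[m]; print('mat',cv2.minAreaRect((p[:,:2]*1000).astype(np.float32)),np.median(p[:,2]))
# stirrer
for name,c in(('top',w),('scene',ws)):
    m=sel((.50,-.30,.105),(.60,-.19,.22),c); p=c[m]; print(name,'stir',m.sum(),np.percentile(p,[2,50,98],axis=0).round(3).tolist())
    q=p.mean(0); u,s,vt=np.linalg.svd(p-q); print(q.round(4),vt[0].round(3),s[:3])
m=sel((.55,-.33,.03),(.75,-.15,.098),ws);p=ws[m]; print('crock scene',np.percentile(p,[1,50,99],axis=0).round(3).tolist())
m=sel((.5,-.32,.255),(.75,-.18,.29));p=w[m]; print('board',np.percentile(p,[0.5,50,99.5],axis=0).round(3).tolist())
```

```text
top ridge n 136 [0.4812 0.1564 0.1566] [[0.463, 0.131, 0.148], [0.481, 0.157, 0.157], [0.499, 0.183, 0.165]]
((481.4100036621094, 156.7694854736328), (13.947999000549316, 58.49864196777344), 29.53400993347168)
disc 1459 [0.4801 0.1567 0.1252] ((476.1372985839844, 159.11952209472656), 63.724853515625) 0.12524277651333837
scene ridge n 199 [0.4843 0.1589 0.1539] [[0.464, 0.131, 0.146], [0.485, 0.159, 0.155], [0.501, 0.184, 0.16]]
((482.4737854003906, 158.48841857910156), (18.487850189208984, 59.10856628417969), 29.53135871887207)
disc 1065 [0.4963 0.1627 0.125 ] ((475.49945068359375, 160.8662109375), 64.96522521972656) 0.1250395804115083
mat ((506.59625244140625, 362.07269287109375), (200.47605895996094, 193.60671997070312), 86.6980209350586) 0.003312141039045091
top stir 108 [[0.533, -0.259, 0.141], [0.553, -0.248, 0.179], [0.575, -0.239, 0.195]]
[ 0.5535 -0.2482  0.1749] [-0.628  0.078  0.774] [0.2095959  0.05089552 0.04182907]
scene stir 264 [[0.55, -0.259, 0.107], [0.572, -0.249, 0.148], [0.596, -0.24, 0.179]]
[ 0.5714 -0.2489  0.1466] [ 0.524 -0.116 -0.844] [0.39176994 0.07731169 0.05609703]
crock scene [[0.589, -0.301, 0.031], [0.643, -0.254, 0.072], [0.671, -0.22, 0.098]]
board [[0.56, -0.319, 0.257], [0.601, -0.255, 0.271], [0.649, -0.181, 0.28]]
```

```bash
cat >> h.py <<'E'
def go(target, yaw=None):
    """units to reach TCP target; yaw (deg) desired world angle of the tool y axis (mod 180)"""
    o=ctrl.get_obs(); M=R.from_rotvec(o['tool_rot']).as_matrix()
    s=M.T@(np.array(target)-o['tool_pos'])/0.04
    cur=np.degrees(np.arctan2(M[1,1],M[0,1])); t=0
    if yaw is not None: t=-(((yaw-cur)+90)%180-90)/5
    print('t',round(o['t'],2),'pos',o['tool_pos'].round(4),'xaxis',M[:,0].round(3),'yaw',cur.round(1),'open',round(o['opening'],4),'F',o['contact_force'].round(1),'q',o['q'].round(2))
    print('units',s.round(2),'turn',round(t,2),'mm',np.linalg.norm(s)*40)
E
python3 -c "
from h import *
go((.482,.157,.198),29.5)"
```

```text
t 0.1 pos [0.2475 0.5732 0.198 ] xaxis [-0.001 -0.002 -1.   ] yaw 66.6 open 0.0854 F [1.4 0.5 0.9] q [ 1.04  0.05  1.61  0.    1.48 -0.12]
units [ 0.01 -7.23  9.51] turn 7.43 mm 477.7046244498292
```

Emit:
drive_tool(commands="-1 0 -0.6 0.8 1;-1 0 -1.2 1.6 2;-1 0 -1.8 2.4 3;-1 0 -2.4 3.2 4.2;-1 0 -3 4 5.4;-1 0 -3.6 4.8 6.6;-1 0 -4.2 5.6 7.4;-1 0 -4.8 6.4 7.4", newtons=40)

```text
t: 0.77
tool_pos: [0.407, 0.2941, 0.1987]
tool_rot: [0.822, 1.41, -0.822]
contact_force: [0.1, 0.5, 0.1]
opening: 0.0853
```

```bash
python3 -c "
from h import *
go((.482,.157,.198),29.5)"
```

```text
t 0.77 pos [0.407  0.2941 0.1987] xaxis [-0. -0. -1.] yaw 29.5 open 0.0853 F [0.1 0.5 0.1] q [ 0.48 -0.25  1.89 -0.    1.5  -0.04]
units [ 0.02 -0.06  3.91] turn 0.0 mm 156.2707146372473
```

Emit:
drive_tool(commands="-1 0 0 0.8 0;-1 0 -0.06 1.6 0;-1 0 -0.06 2.4 0;-1 0 -0.06 3.2 0;-1 0 -0.06 3.7 0;-1 0 -0.06 3.9 0;-1 0.4 -0.06 3.9 0;-1 0.4 -0.06 3.9 0")

```text
t: 1.43
tool_pos: [0.4802, 0.1587, 0.1802]
tool_rot: [0.819, 1.414, -0.824]
contact_force: [-0.7, -0.8, -0.6]
opening: 0.0854
```

Run:
```python
from h import *
go((.482,.157,.132),29.5)
for n in('scene','top'):
    im,d=grab(n); c=im[100:330,250:560] if n=='scene' else im[150:350,130:400]
    cv2.imwrite(f'pics/{n}1.png',cv2.resize(c,None,fx=2.5,fy=2.5,interpolation=2))
```

```text
t 1.43 pos [0.4802 0.1587 0.1802] xaxis [-0.005 -0.    -1.   ] yaw 29.6 open 0.0854 F [-0.7 -0.8 -0.6] q [ 0.17 -0.22  1.9   0.    1.47 -0.34]
units [1.2  0.02 0.06] turn 0.02 mm 48.243120081689284
```

View pics/scene1.png

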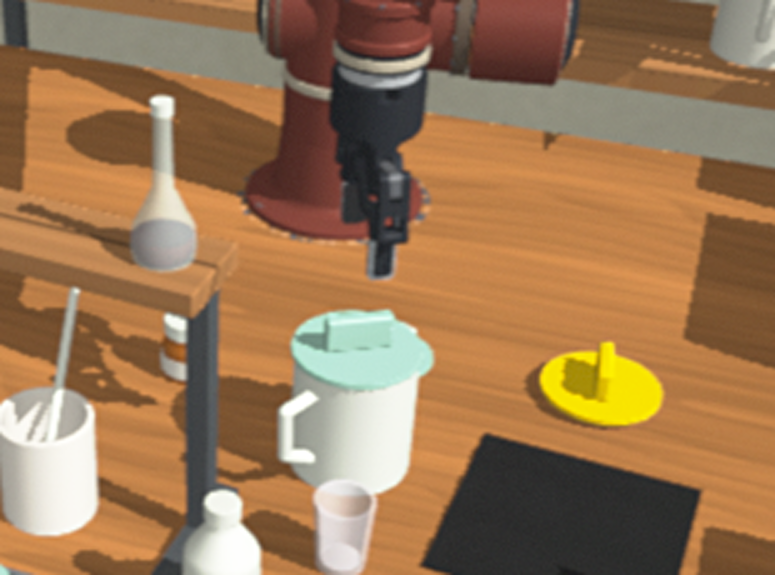

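View pics/top1.png

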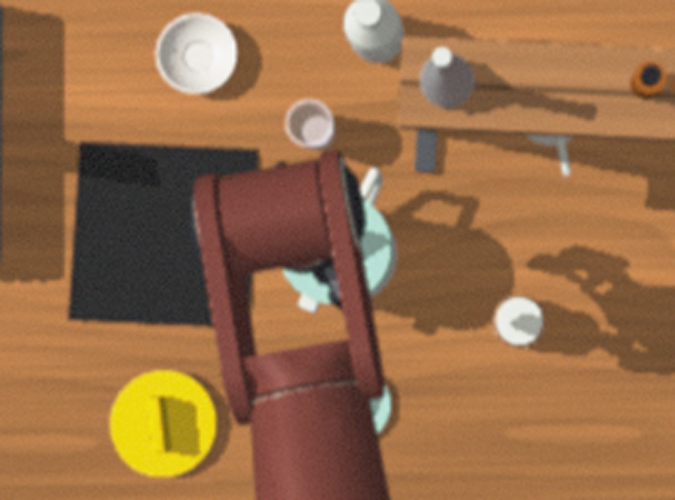

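Emit:
drive_tool(commands="-1 0.5 0.02 0.06 0;-1 1 0.02 0.06 0;-1 1.2 0.02 0.06 0;-1 1.2 0.02 0.06 0;1 1.2 0.02 0.06 0;1 1.2 0.02 0.06 0;1 1.2 0.02 0.06 0;1 1.2 0.02 0.06 0", newtons=40)

```text
t: 2.2
tool_pos: [0.4844, 0.1577, 0.1365]
tool_rot: [0.821, 1.409, -0.819]
contact_force: [1.8, -0.4, 1.0]
opening: 0.0389
```

Emit:
drive_tool(commands="1 0 0 0 0;1 0 0 0 0;1 0 0 0 0;1 0 0 0 0")

```text
t: 2.53
tool_pos: [0.4837, 0.1575, 0.1352]
tool_rot: [0.82, 1.41, -0.82]
contact_force: [-0.2, -0.1, 0.1]
opening: -0.0
```

```bash
python3 -c "
from h import *
go((.5066,.362,.2),29.5)"
```

```text
t 2.53 pos [0.4837 0.1575 0.1352] xaxis [ 0.  0. -1.] yaw 29.6 open -0.0 F [-0.2 -0.1  0.1] q [ 0.17 -0.18  1.95  0.    1.38 -0.35]
units [-1.62  3.03 -4.16] turn 0.03 mm 215.77975370212255
```

Run:
```python
from h import *
for n in('scene','top'):
    im,d=grab(n); c=im[100:330,250:560] if n=='scene' else im[150:350,130:400]
    cv2.imwrite(f'pics/{n}2.png',cv2.resize(c,None,fx=2.5,fy=2.5,interpolation=2))
```

```text
(no output)
```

View pics/scene2.png

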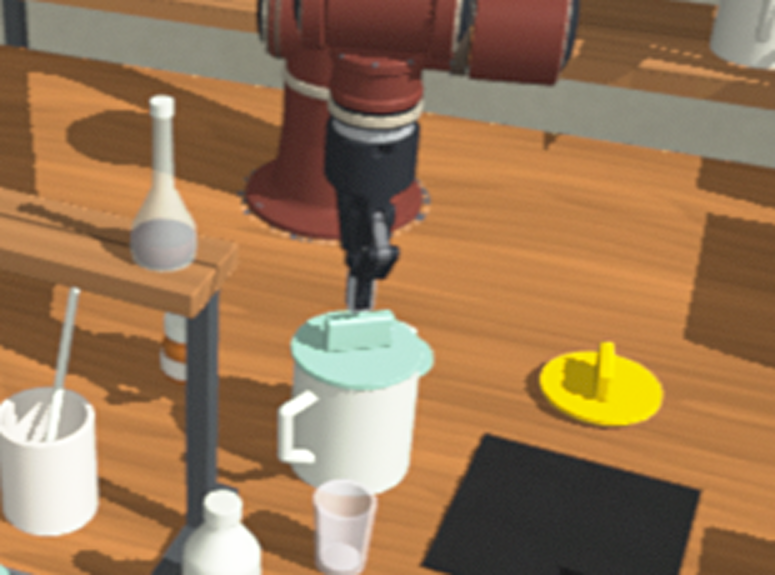

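View pics/top2.png

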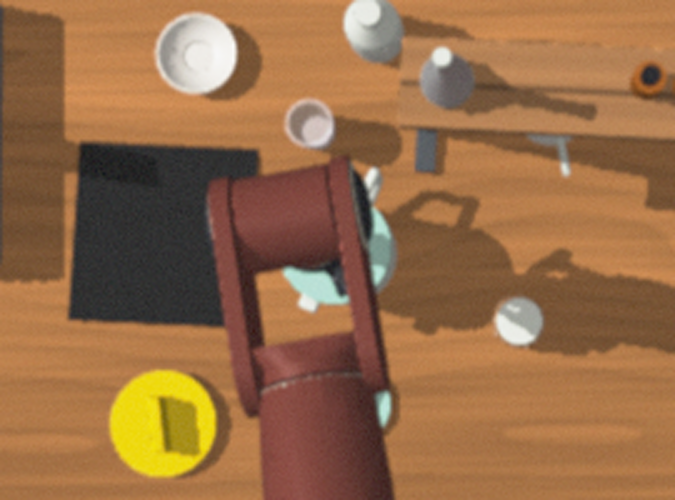

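Run:
```python
from h import *
im,d=load('scene'); w=pts('scene',d)
for v in range(190,245,3):
    u0=int(250+362/2.5)
    print(v,[ (w[v,u].round(3).tolist(), im[v,u].tolist()) for u in (u0-2,u0+2)])
```

```text
190 [([0.505, 0.156, 0.259], [39, 36, 34]), ([0.527, 0.169, 0.274], [33, 31, 29])]
193 [([0.503, 0.156, 0.251], [36, 34, 32]), ([0.52, 0.168, 0.263], [33, 31, 30])]
196 [([0.506, 0.157, 0.246], [37, 34, 33]), ([0.509, 0.166, 0.249], [36, 34, 32])]
199 [([0.504, 0.157, 0.238], [40, 38, 34]), ([0.531, 0.172, 0.256], [66, 65, 63])]
202 [([0.503, 0.157, 0.23], [55, 50, 48]), ([0.544, 0.175, 0.257], [36, 33, 32])]
205 [([0.5, 0.157, 0.221], [50, 44, 43]), ([0.537, 0.174, 0.246], [35, 33, 30])]
208 [([0.517, 0.161, 0.224], [37, 34, 33]), ([0.526, 0.172, 0.232], [35, 32, 31])]
211 [([0.515, 0.161, 0.216], [69, 68, 65]), ([0.513, 0.169, 0.217], [36, 34, 33])]
214 [([0.498, 0.158, 0.198], [74, 72, 70]), ([0.49, 0.164, 0.195], [45, 41, 39])]
217 [([0.501, 0.159, 0.193], [63, 60, 59]), ([0.494, 0.166, 0.19], [52, 50, 45])]
220 [([0.494, 0.158, 0.181], [58, 55, 53]), ([0.494, 0.166, 0.183], [46, 42, 38])]
223 [([0.498, 0.159, 0.176], [77, 74, 74]), ([0.493, 0.167, 0.174], [101, 98, 98])]
226 [([0.48, 0.155, 0.156], [160, 178, 139]), ([0.476, 0.163, 0.156], [225, 239, 196])]
229 [([0.486, 0.158, 0.153], [223, 237, 197]), ([0.484, 0.166, 0.154], [217, 231, 187])]
232 [([0.49, 0.159, 0.148], [206, 223, 177]), ([0.484, 0.166, 0.146], [203, 223, 176])]
235 [([0.49, 0.159, 0.14], [202, 221, 176]), ([0.483, 0.167, 0.138], [202, 221, 175])]
238 [([0.489, 0.16, 0.132], [193, 215, 168]), ([0.482, 0.167, 0.129], [191, 211, 165])]
241 [([0.488, 0.16, 0.123], [221, 233, 190]), ([0.489, 0.169, 0.126], [221, 233, 190])]
244 [([0.502, 0.164, 0.125], [219, 232, 189]), ([0.499, 0.172, 0.125], [218, 232, 189])]
```

Run:
```python
from h import *
im,d=load('scene'); 
i=ctrl.camera_info('scene');T=np.linalg.inv(i['T']);K=i['K']
def pr(p):
    c=K@(T[:3,:3]@np.array(p)+T[:3,3]); return c[:2]/c[2]
x,y,z=ctrl.get_obs()['tool_pos']
im=cv2.resize(im[170:270,340:460],None,fx=6,fy=6,interpolation=2)
for zz,c in((z,(0,0,255)),(z+.0187,(255,0,0)),(z+.03,(0,255,255)),(z+.073,(255,0,255))):
    u=pr((x,y,zz)); print(zz,u); cv2.circle(im,tuple(((u-[340,170])*6).astype(int).tolist()),4,c,-1)
cv2.imwrite('pics/c3.png',im)
```

```text
0.1351153668366038 [391.74245522 235.14095968]
0.1538153668366038 [392.31181912 227.99368681]
0.1651153668366038 [392.66052672 223.61633093]
0.2081153668366038 [394.02059428 206.54328851]
```

View pics/c3.png

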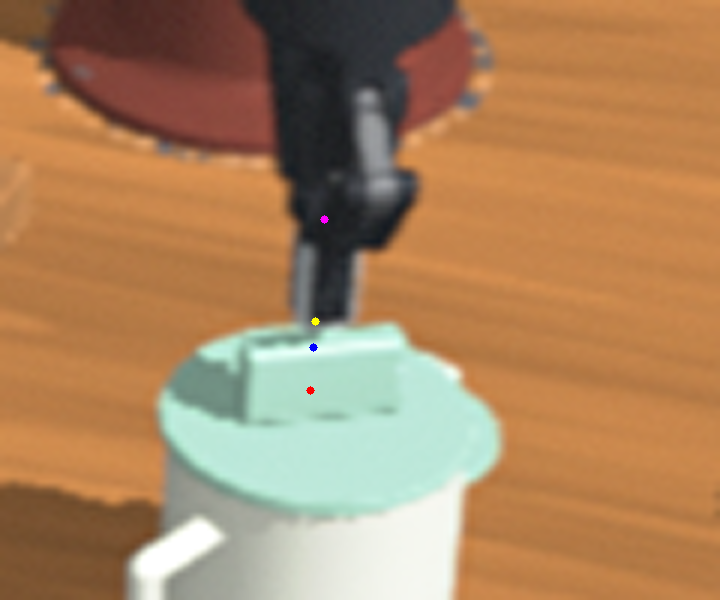

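Emit:
drive_tool(commands="-0.2 0 0 0 0;-0.2 0 0 0 0;-0.2 0 0 0 0;-0.2 0 0 0 0;-0.2 0 0 0 0;-0.2 0 0 0 0")

```text
t: 3.13
tool_pos: [0.4836, 0.1575, 0.1351]
tool_rot: [0.82, 1.411, -0.82]
contact_force: [0.6, 0.0, 0.6]
opening: 0.0513
```

Run:
```python
from h import *
go((.482,.157,.115))
im,d=grab('scene'); w=pts('scene',d)
cv2.imwrite('pics/c4.png',cv2.resize(im[130:270,330:470],None,fx=4,fy=4,interpolation=2))
g=(im.max(2)<110)&(w[...,0]>.4)&(w[...,0]<.6)&(w[...,1]>.05)&(w[...,1]<.27)&(w[...,2]>.126)
p=w[g]; s=(p[:,:2]-[.484,.1575])@np.array([.87,.493])
for a in np.arange(-.08,.08,.01):
    k=(s>=a)&(s<a+.01)
    if k.sum()>3: print(round(a,3),k.sum(),np.percentile(p[k,2],[0,5,50,95]).round(3))
```

```text
t 3.13 pos [0.4836 0.1575 0.1351] xaxis [-0. -0. -1.] yaw 29.6 open 0.0513 F [0.6 0.  0.6] q [ 0.17 -0.18  1.95  0.    1.38 -0.35]
units [ 0.5  -0.04 -0.01] turn 0 mm 20.176814472399
-0.06 18 [0.216 0.22  0.238 0.254]
-0.05 8 [0.219 0.219 0.24  0.5  ]
-0.04 8 [0.207 0.21  0.221 0.498]
-0.03 121 [0.17  0.174 0.197 0.245]
-0.02 64 [0.237 0.241 0.27  0.487]
-0.01 113 [0.263 0.266 0.392 0.483]
-0.0 220 [0.267 0.301 0.406 0.476]
0.01 453 [0.238 0.265 0.386 0.452]
0.02 832 [0.192 0.251 0.387 0.446]
0.03 1079 [0.177 0.201 0.33  0.445]
0.04 294 [0.18  0.202 0.434 0.457]
0.05 219 [0.216 0.22  0.268 0.448]
0.06 162 [0.225 0.238 0.257 0.273]
```

View pics/c4.png

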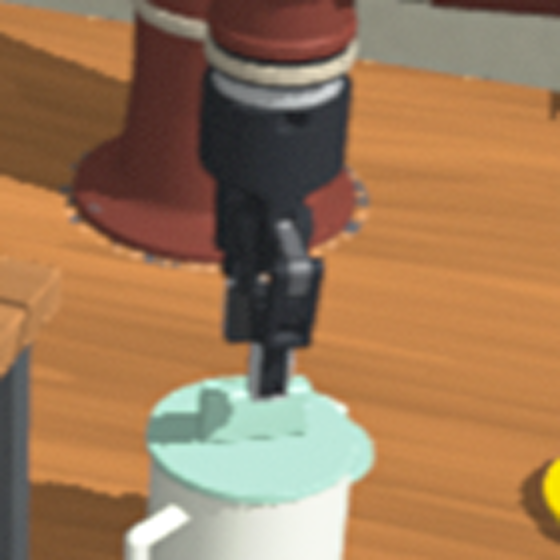

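Emit:
drive_tool(commands="-0.2 0.2 -0.04 0 0;-0.2 0.4 -0.04 0 0;-0.2 0.5 -0.04 0 0;-0.2 0.5 -0.04 0 0")

```text
t: 3.52
tool_pos: [0.4808, 0.1564, 0.1129]
tool_rot: [0.819, 1.413, -0.823]
contact_force: [0.6, -0.2, -0.0]
opening: 0.0513
```

Run:
```python
from h import *
go((.482,.157,.115))
im,d=grab('scene'); w=pts('scene',d)
cv2.imwrite('pics/c5.png',cv2.resize(im[130:270,330:470],None,fx=4,fy=4,interpolation=2))
g=(im.max(2)<110)&(w[...,0]>.4)&(w[...,0]<.6)&(w[...,1]>.05)&(w[...,1]<.27)&(w[...,2]>.126)
p=w[g]; s=(p[:,:2]-[.482,.157])@np.array([.87,.493])
for a in np.arange(-.06,.06,.01):
    k=(s>=a)&(s<a+.01)
    if k.sum()>3: print(round(a,3),k.sum(),np.percentile(p[k,2],[0,5,50,95]).round(3))
```

```text
t 3.52 pos [0.4808 0.1564 0.1129] xaxis [-0.004 -0.001 -1.   ] yaw 29.6 open 0.0513 F [ 0.6 -0.2 -0. ] q [ 0.17 -0.16  1.97  0.    1.34 -0.35]
units [-0.05  0.03  0.  ] turn 0 mm 2.4827720997948477
-0.06 14 [0.206 0.206 0.224 0.478]
-0.05 7 [0.2   0.201 0.215 0.481]
-0.04 21 [0.154 0.155 0.186 0.471]
-0.03 103 [0.148 0.153 0.178 0.31 ]
-0.02 62 [0.213 0.214 0.252 0.462]
-0.01 108 [0.236 0.245 0.354 0.461]
0.0 210 [0.235 0.256 0.373 0.447]
0.01 459 [0.217 0.244 0.366 0.437]
0.02 797 [0.149 0.226 0.361 0.423]
0.03 1036 [0.152 0.174 0.307 0.422]
0.04 265 [0.164 0.202 0.413 0.435]
0.05 213 [0.193 0.198 0.246 0.427]
```

View pics/c5.png

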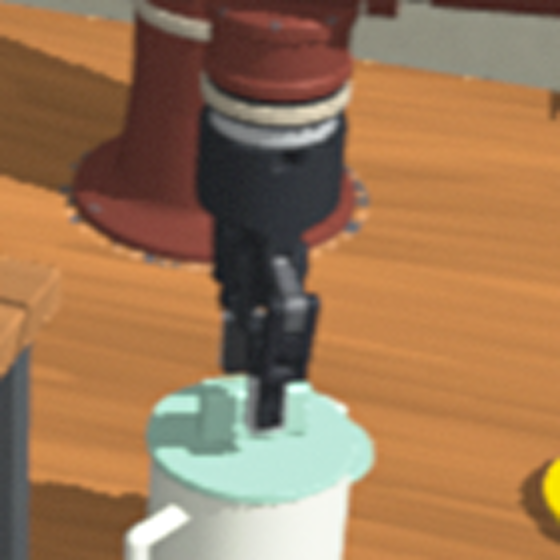

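Emit:
drive_tool(commands="-0.2 0.2 0.03 0 0;-0.2 0.25 0.03 0 0;-0.2 0.25 0.03 0 0;1 0.25 0.03 0 0;1 0.25 0.03 0 0;1 0.25 0.03 0 0;1 0.25 0.03 0 0;1 0.25 0.03 0 0", newtons=40)

```text
t: 4.23
tool_pos: [0.4837, 0.1573, 0.1056]
tool_rot: [0.821, 1.41, -0.82]
contact_force: [0.7, 0.4, 1.5]
opening: 0.0128
```

Run:
```python
from h import *
go((.5066,.362,.19),29.5)
im,d=grab('scene'); w=pts('scene',d)
cv2.imwrite('pics/c6.png',cv2.resize(im[130:270,330:470],None,fx=4,fy=4,interpolation=2))
```

```text
t 4.23 pos [0.4837 0.1573 0.1056] xaxis [ 0.001  0.    -1.   ] yaw 29.6 open 0.0128 F [0.7 0.4 1.5] q [ 0.17 -0.15  1.97  0.    1.32 -0.35]
units [-2.11  3.03 -4.16] turn 0.03 mm 222.55665697002993
```

View pics/c6.png

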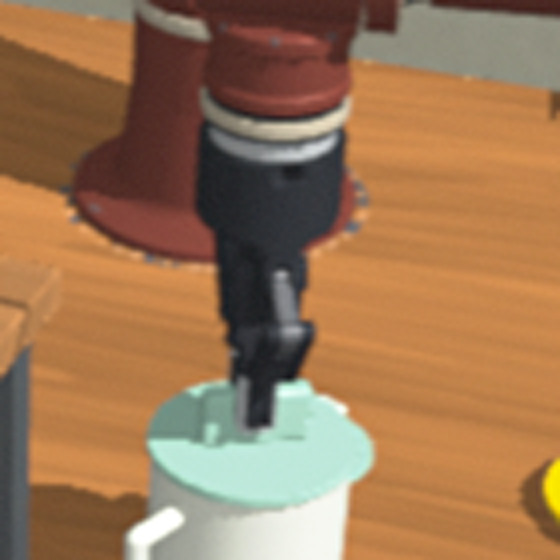

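Emit:
drive_tool(commands="1 -0.4 0 0 0;1 -0.9 0 0 0;1 -1.3 0.3 -0.4 0;1 -1.5 0.8 -1.1 0;1 -1.5 1.3 -1.8 0;1 -1.5 1.8 -2.5 0;1 -1.5 2.3 -3.2 0;1 -1.5 2.8 -3.8 0")

```text
t: 4.95
tool_pos: [0.505, 0.3468, 0.1648]
tool_rot: [0.82, 1.411, -0.82]
contact_force: [-0.4, 0.1, -0.7]
opening: 0.0132
```

Emit:
drive_tool(commands="1 0 0.23 -0.36 0;1 0 0.23 -0.36 0;1 0.5 0.23 -0.36 0;1 1 0.23 -0.36 0;1 1 0.23 -0.36 0")

```text
t: 5.37
tool_pos: [0.5035, 0.3597, 0.1199]
tool_rot: [0.815, 1.415, -0.827]
contact_force: [-0.6, -0.6, -2.5]
opening: 0.0133
```

Run:
```python
from h import *
go((.5066,.362,.001),29.5)
im,d=grab('scene'); w=pts('scene',d)
cv2.imwrite('pics/c7.png',cv2.resize(im[130:360,350:560],None,fx=2.6,fy=2.6,interpolation=2))
```

```text
t 5.37 pos [0.5035 0.3597 0.1199] xaxis [-0.008 -0.005 -1.   ] yaw 29.6 open 0.0133 F [-0.6 -0.6 -2.5] q [ 0.5   0.1   1.69 -0.    1.35 -0.02]
units [ 2.97  0.12 -0.01] turn 0.02 mm 118.97021207284092
```

View pics/c7.png

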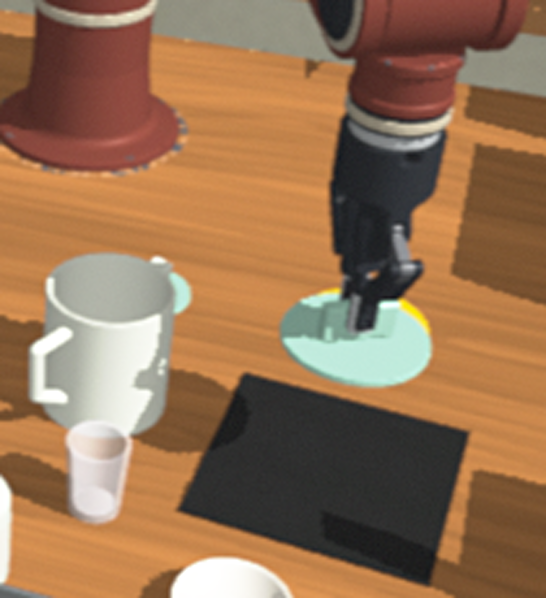

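Emit:
drive_tool(commands="1 0.8 0 0 0;1 1.6 0 0 0;1 2.3 0 0 0;1 2.7 0 0 0;1 2.85 0 0 0;1 2.95 0 0 0;1 2.95 0 0 0;1 2.95 0 0 0")

```text
t: 6.08
tool_pos: [0.5078, 0.3624, 0.0092]
tool_rot: [0.823, 1.409, -0.818]
contact_force: [0.2, -0.1, -0.6]
opening: 0.0132
```

Run:
```python
from h import *
go((.5066,.362,.0),29.5)
im,d=grab('scene'); w=pts('scene',d)
cv2.imwrite('pics/c8.png',cv2.resize(im[130:360,350:560],None,fx=2.6,fy=2.6,interpolation=2))
m=(im[...,0]>150)&(im[...,1]>180)&(im[...,2]<220)&(w[...,1]>.25)&(w[...,1]<.45)&(w[...,0]>.4)&(w[...,0]<.6)
p=w[m]; print(m.sum(),np.percentile(p,[2,50,98],axis=0).round(3))
```

```text
t 6.08 pos [0.5078 0.3624 0.0092] xaxis [ 0.003  0.002 -1.   ] yaw 29.6 open 0.0132 F [ 0.2 -0.1 -0.6] q [ 0.5   0.23  1.75 -0.    1.16 -0.02]
units [ 0.23 -0.03 -0.01] turn 0.02 mm 9.325618184601089
1100 [[0.463 0.323 0.025]
 [0.526 0.381 0.03 ]
 [0.562 0.418 0.233]]
```

View pics/c8.png

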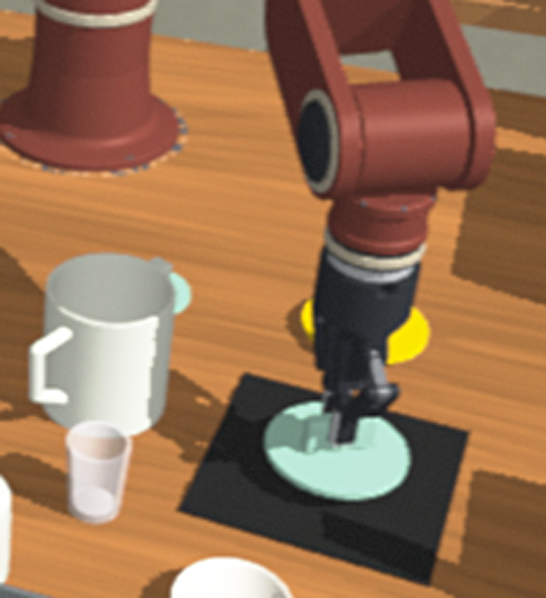

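Emit:
drive_tool(commands="1 0.1 0 0 0;1 0.2 0 0 0;1 0.25 0 0 0;1 0.25 0 0 0;1 0.25 0 0 0")

```text
t: 6.55
tool_pos: [0.5068, 0.3621, -0.0024]
tool_rot: [0.821, 1.41, -0.82]
contact_force: [0.2, -0.0, 1.9]
opening: 0.0131
```

Run:
```python
from h import *
go((.5066,.362,.0),29.5)
im,d=grab('scene'); w=pts('scene',d)
m=(im[...,0]>150)&(im[...,1]>180)&(im[...,2]<220)&(w[...,1]>.25)&(w[...,1]<.45)&(w[...,0]>.4)&(w[...,0]<.6)
p=w[m]; print(m.sum(),np.percentile(p,[2,50,98],axis=0).round(3))
```

```text
t 6.55 pos [ 0.5068  0.3621 -0.0024] xaxis [ 0.001  0.    -1.   ] yaw 29.6 open 0.0131 F [ 0.2 -0.   1.9] q [ 0.5   0.25  1.76 -0.    1.14 -0.02]
units [-0.06 -0.01  0.  ] turn 0.03 mm 2.4031322006525304
1073 [[0.464 0.322 0.013]
 [0.525 0.381 0.018]
 [0.561 0.418 0.22 ]]
```

On the mat (disc top 18 mm, as it must be). Let go and rise.

Emit:
drive_tool(commands="-0.3 0 0 0 0;-0.3 0 0 0 0;-0.3 0 0 0 0;-0.3 0 0 0 0;-0.3 -0.4 0 0 0;-0.3 -1 0 0 0;-0.3 -1.8 0 0 0;-0.3 -2.6 0 0 0")

```text
t: 7.27
tool_pos: [0.5054, 0.3613, 0.1009]
tool_rot: [0.819, 1.412, -0.823]
contact_force: [1.3, -0.5, 0.2]
opening: 0.0552
```

Emit:
drive_tool(commands="-0.3 -0.8 0 -0.6 0;-0.3 -1.6 0 -1.2 0;-0.3 -2.4 0 -1.8 0;-0.3 -3 0 -2.5 0;-0.3 -3 -0.5 -3 0;-0.3 -3 -1 -3.5 0;-0.3 -3 -1.5 -4 0;-0.3 -3 -1.5 -4 0")

```text
t: 7.93
tool_pos: [0.371, 0.4726, 0.2212]
tool_rot: [0.817, 1.414, -0.818]
contact_force: [0.7, -0.2, 0.1]
opening: 0.0554
```

Run:
```python
from h import *
go((.40,-.248,.2),90)
for n in('scene','top'):
    im,d=grab(n); cv2.imwrite(f'pics/{n}3.png',im)
im,d=load('top'); w=pts('top',d); ws=pts('scene',load('scene')[1])
def sel(lo,hi,n):
    m=np.ones(n.shape[:2],bool)
    for k in range(3): m&=(n[...,k]>lo[k])&(n[...,k]<hi[k])
    return m
for c in (w,ws):
    p=c[sel((.4,.25,.01),(.6,.47,.024),c)]; print('lid',len(p),cv2.minEnclosingCircle((p[:,:2]*1000).astype(np.float32)),np.percentile(p[:,2],[2,50,98]).round(4))
    p=c[sel((.38,.05,.112),(.6,.26,.13),c)]; 
    if len(p)>5: print('jug rim',len(p),cv2.fitEllipse((p[:,:2]*1000).astype(np.float32)),p[:,2].mean())
```

```text
t 7.93 pos [0.371  0.4726 0.2212] xaxis [-0.002  0.001 -1.   ] yaw 29.9 open 0.0554 F [ 0.7 -0.2  0.1] q [ 0.78 -0.02  1.65  0.    1.51  0.26]
units [ 0.52 -8.34 15.98] turn -12.02 mm 721.4889216853497
lid 1285 ((505.6123352050781, 362.90399169921875), 132.07363891601562) [0.0103 0.0165 0.0233]
jug rim 266 ((479.5145263671875, 157.6100616455078), (103.39213562011719, 114.05783081054688), 62.784507751464844) 0.11886556276930611
lid 1233 ((506.7048034667969, 365.45867919921875), 60.78630447387695) [0.0127 0.0176 0.0219]
jug rim 424 ((480.6097106933594, 159.46022033691406), (104.431884765625, 111.75234985351562), 62.03221893310547) 0.11693543974614859
```

View pics/scene3.png

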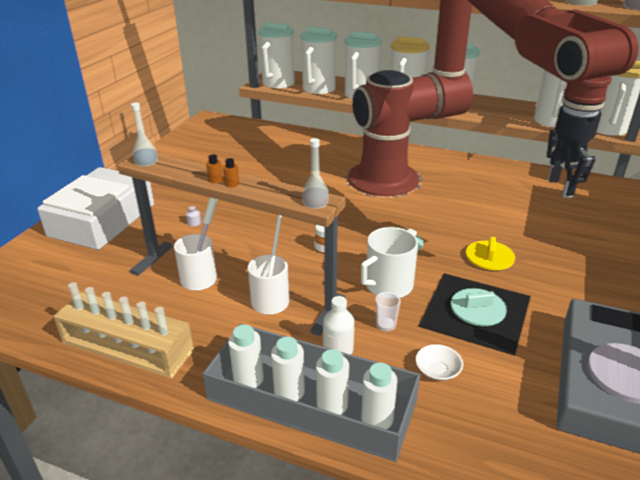

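View pics/top3.png

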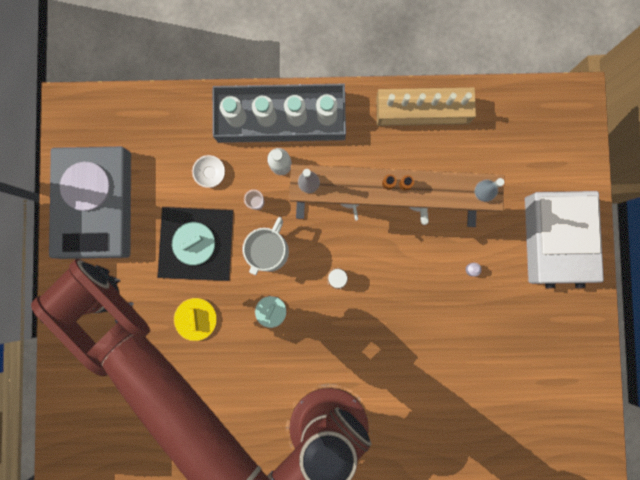

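Run:
```python
from h import *
im,d=load('scene'); w=pts('scene',d); o=ctrl.get_obs(); M=R.from_rotvec(o['tool_rot']).as_matrix()
l=(w-o['tool_pos'])@M
m=(np.abs(l[...,1])<.1)&(np.abs(l[...,2])<.1)&(l[...,0]<.1)&(l[...,0]>-.3)
p=l[m]
for a in np.arange(-.25,.03,.012):
    k=(p[:,0]>=a)&(p[:,0]<a+.012)
    if k.sum()>3: print(round(a,3),k.sum(),'y',np.percentile(p[k,1],[2,98]).round(3),'z',np.percentile(p[k,2],[2,98]).round(3))
cv2.imwrite('pics/c9.png',cv2.resize(im[60:220,500:640],None,fx=4,fy=3.7,interpolation=2))
```

```text
-0.25 304 y [-0.013  0.035] z [-0.026  0.035]
-0.238 266 y [-0.014  0.036] z [-0.025  0.035]
-0.226 197 y [-0.009  0.035] z [-0.023  0.035]
-0.214 312 y [-0.023  0.035] z [-0.03   0.036]
-0.202 271 y [-0.012  0.036] z [-0.025  0.036]
-0.19 261 y [-0.011  0.037] z [-0.027  0.036]
-0.178 252 y [-0.011  0.036] z [-0.025  0.037]
-0.166 149 y [-0.013  0.037] z [-0.021  0.035]
-0.154 138 y [-0.012  0.04 ] z [-0.009  0.012]
-0.142 363 y [-0.064  0.066] z [-0.012  0.019]
-0.13 256 y [-0.064  0.066] z [-0.012  0.018]
-0.118 258 y [-0.063  0.063] z [-0.012  0.016]
-0.106 194 y [-0.063  0.061] z [-0.013  0.016]
-0.094 211 y [-0.06   0.059] z [-0.013  0.012]
-0.082 112 y [-0.047  0.041] z [-0.012  0.011]
-0.07 123 y [-0.035  0.041] z [-0.013  0.01 ]
-0.058 127 y [-0.037  0.04 ] z [-0.012  0.011]
-0.046 78 y [-0.036  0.037] z [-0.013  0.009]
```

View pics/c9.png

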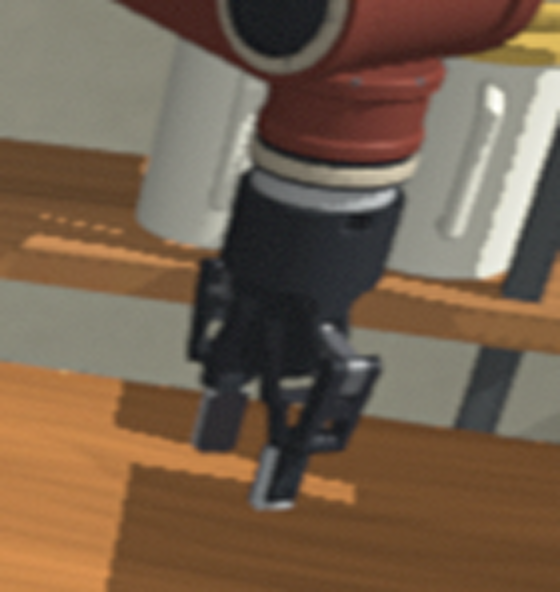

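Run:
```python
from h import *
from scipy.optimize import least_squares
P=[];
imgs={n:load(n) for n in('top','scene')}
W={n:pts(n,imgs[n][1]) for n in imgs}
def sel(lo,hi,n):
    m=np.ones(n.shape[:2],bool)
    for k in range(3): m&=(n[...,k]>lo[k])&(n[...,k]<hi[k])
    return m
# board edge
w=W['top']
for y in (-.33,-.29,-.25,-.21,-.17,-.08):
    p=w[sel((.5,y-.015,.262),(.7,y+.015,.283),w)]; print('edge',y,np.percentile(p[:,0],[1,5,99]).round(4),np.median(p[:,2]).round(4))
for n in W:
    p=W[n][sel((.51,-.29,.133),(.60,-.20,.225),W[n])]; P.append(p); print(n,len(p),np.percentile(p,[1,50,99],axis=0).round(3).tolist())
P=np.vstack(P)
def f(x):
    c=np.array([x[0],x[1],.165]); a=np.array([x[2],x[3],1]);a/=np.linalg.norm(a)
    v=P-c; r=np.linalg.norm(v-np.outer(v@a,a),axis=1); return r-.009
s=least_squares(f,[.556,-.248,-.6,.1],loss='soft_l1',f_scale=.002)
x=s.x; a=np.array([x[2],x[3],1]);a/=np.linalg.norm(a); c=np.array([x[0],x[1],.165]); t=(P-c)@a
print('axis pt',c.round(4),'dir',a.round(3),'lean',np.degrees(np.arccos(a[2])),'rms',np.sqrt(np.mean(s.fun**2)),'t',np.percentile(t,[1,50,97,99,100]).round(4))
e=c+a*np.percentile(t,98.5); print('end',e.round(4),'185:',(e-.035*a).round(4),'paddle',(e-.22*a).round(4))
# crock rim
for n in W:
    p=W[n][sel((.57,-.31,.094),(.72,-.18,.105),W[n])]; print(n,len(p), cv2.minAreaRect((p[:,:2]*1000).astype(np.float32)) if len(p)>5 else '')
```

```text
edge -0.33 [0.5574 0.56   0.6418] 0.2717
edge -0.29 [0.5603 0.5629 0.6436] 0.271
edge -0.25 [0.5632 0.5659 0.6461] 0.2715
edge -0.21 [0.5655 0.5685 0.6494] 0.2712
edge -0.17 [0.5682 0.5698 0.6527] 0.2711
edge -0.08 [0.5743 0.5775 0.6587] 0.2713
top 108 [[0.533, -0.259, 0.143], [0.553, -0.248, 0.181], [0.575, -0.238, 0.196]]
scene 197 [[0.547, -0.259, 0.133], [0.565, -0.247, 0.157], [0.584, -0.238, 0.18]]
axis pt [ 0.5537 -0.2496  0.165 ] dir [-0.532  0.103  0.841] lean 32.80289361729061 rms 0.002312874587959198 t [-0.0424 -0.0066  0.0297  0.0313  0.0334]
end [ 0.5371 -0.2464  0.1913] 185: [ 0.5557 -0.25    0.1618] paddle [ 0.6541 -0.2691  0.0063]
top 0 
scene 247 ((628.737548828125, -261.87689208984375), (86.31340789794922, 81.83805847167969), 54.862220764160156)
```

```bash
python3 -c "
from h import *
go((.47,-.2475,.22),79)"
```

```text
t 8.03 pos [0.3743 0.4715 0.221 ] xaxis [ 0. -0. -1.] yaw 29.7 open 0.0554 F [-0.6 -0.7 -0.7] q [ 0.78 -0.01  1.64 -0.    1.51  0.26]
units [ 0.03 -6.84 16.79] turn -9.85 mm 725.3279698935373
```

Emit:
drive_tool(commands="-0.3 0 -0.3 0.7 0;-0.3 0 -0.6 1.5 -1;-0.3 0 -0.9 2.3 -2;-0.3 0 -1.2 3.1 -3;-0.3 0 -1.6 3.9 -4;-0.3 0 -2 4.8 -5;-0.3 0 -2.4 5.7 -6;-0.3 0 -2.8 6.6 -7")

```text
t: 8.7
tool_pos: [0.4088, 0.184, 0.2211]
tool_rot: [0.344, 1.543, -0.345]
contact_force: [0.8, -0.2, -0.2]
opening: 0.0555
```

```bash
python3 -c "
from h import *
go((.47,-.2475,.22),79)"
```

```text
t 8.7 pos [0.4088 0.184  0.2211] xaxis [ 0.001 -0.    -1.   ] yaw 64.8 open 0.0555 F [ 0.8 -0.2 -0.2] q [ 0.26 -0.4   1.98 -0.    1.57 -0.87]
units [ 0.03 -9.11  5.97] turn -2.83 mm 435.7918824994298
```

Emit:
drive_tool(commands="-0.3 0 -0.8 0.5 -0.5;-0.3 0 -1.6 1 -1;-0.3 0 -2.5 1.5 -1.5;-0.3 0 -3.4 2.1 -2;-0.3 0 -4.3 2.7 -2.5;-0.3 0 -5.2 3.3 -2.8;-0.3 0 -6.1 3.9 -2.8;-0.3 0 -7 4.5 -2.8")

```text
t: 9.37
tool_pos: [0.4496, -0.1392, 0.2213]
tool_rot: [0.157, 1.564, -0.158]
contact_force: [0.7, 0.5, -0.2]
opening: 0.0558
```

```bash
python3 -c "
from h import *
go((.47,-.2475,.22),79)"
```

```text
t 9.37 pos [ 0.4496 -0.1392  0.2213] xaxis [ 0.001 -0.001 -1.   ] yaw 78.5 open 0.0558 F [ 0.7  0.5 -0.2] q [-0.46 -0.34  1.93 -0.    1.55 -1.83]
units [ 0.04 -2.55  1.04] turn -0.1 mm 110.2037767619713
```

Emit:
drive_tool(commands="-0.3 0 -0.8 0.3 0;-0.3 0 -1.6 0.6 0;-0.3 0 -2.3 0.9 -0.1;-0.3 0.5 -2.55 1.04 -0.1;-0.3 1.2 -2.55 1.04 -0.1;-0.3 1.9 -2.55 1.04 -0.1;-0.3 1.95 -2.55 1.04 -0.1;-0.3 1.95 -2.55 1.04 -0.1")

```text
t: 10.03
tool_pos: [0.4689, -0.244, 0.1409]
tool_rot: [0.152, 1.57, -0.148]
contact_force: [-0.4, -0.3, -0.1]
opening: 0.0559
```

Run:
```python
from h import *
go((.51,-.2475,.142),79)
im,d=grab('scene'); w=pts('scene',d); o=ctrl.get_obs(); M=R.from_rotvec(o['tool_rot']).as_matrix()
cv2.imwrite('pics/s4.png',cv2.resize(im[80:280,90:330],None,fx=3,fy=3,interpolation=2))
im,d=grab('top'); 
cv2.imwrite('pics/t4.png',cv2.resize(im[130:330,300:540],None,fx=3,fy=3,interpolation=2))
```

```text
t 10.03 pos [ 0.4689 -0.244   0.1409] xaxis [-0.004  0.003 -1.   ] yaw 79.1 open 0.0559 F [-0.4 -0.3 -0.1] q [-0.62 -0.13  1.89 -0.    1.39 -2.  ]
units [-0.03  0.11  1.02] turn 0.01 mm 41.24044225267791
```

View pics/s4.png

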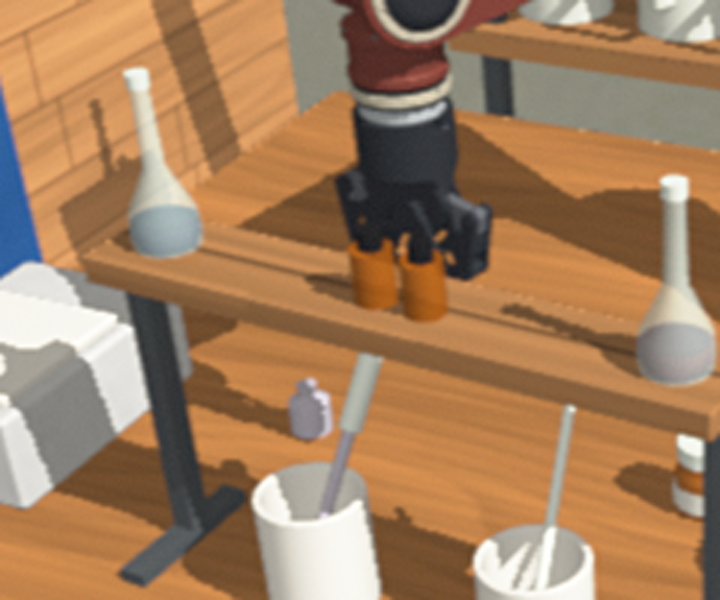

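View pics/t4.png

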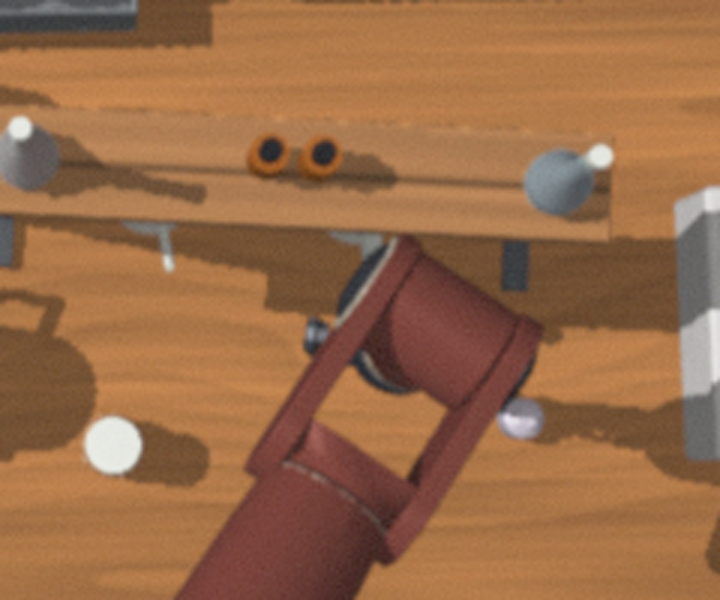

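Emit:
drive_tool(commands="-0.3 -0.03 0.08 0.4 0;-0.3 -0.03 0.1 0.8 0;-0.3 -0.03 0.1 1.2 0;-0.3 -0.03 0.1 1.2 0;-0.3 -0.03 0.1 1.2 0")

```text
t: 10.55
tool_pos: [0.5197, -0.2497, 0.1467]
tool_rot: [0.147, 1.563, -0.15]
contact_force: [-0.1, 0.2, 0.1]
opening: 0.0552
```

Run:
```python
from h import *
go((.537,-.2475,.142),79)
im,d=grab('scene'); w=pts('scene',d); o=ctrl.get_obs(); M=R.from_rotvec(o['tool_rot']).as_matrix()
cv2.imwrite('pics/s5.png',cv2.resize(im[80:280,90:330],None,fx=3,fy=3,interpolation=2))
l=(w-o['tool_pos'])@M
m=(np.abs(l[...,1])<.1)&(np.abs(l[...,2])<.1)&(l[...,0]<.1)&(l[...,0]>-.3)&(im.max(2)<90)
p=l[m]
for a in np.arange(-.25,.03,.012):
    k=(p[:,0]>=a)&(p[:,0]<a+.012)
    if k.sum()>3: print(round(a,3),k.sum(),'y',np.percentile(p[k,1],[2,98]).round(3),'z',np.percentile(p[k,2],[2,50,98]).round(3))
```

```text
t 10.55 pos [ 0.5197 -0.2497  0.1467] xaxis [ 0.003 -0.002 -1.   ] yaw 79.2 open 0.0552 F [-0.1  0.2  0.1] q [-0.58 -0.03  1.78 -0.    1.38 -1.96]
units [0.12 0.14 0.41] turn 0.04 mm 18.09006181742224
-0.25 93 y [-0.014  0.033] z [-0.017  0.033  0.038]
-0.238 58 y [-0.013  0.035] z [-0.001  0.032  0.039]
-0.226 18 y [-0.007  0.035] z [0.007 0.034 0.037]
-0.214 90 y [-0.026  0.036] z [-0.025  0.028  0.039]
-0.202 190 y [-0.013  0.038] z [-0.015  0.028  0.04 ]
-0.19 190 y [-0.011  0.081] z [-0.017  0.029  0.09 ]
-0.178 240 y [-0.014  0.084] z [-0.013  0.034  0.093]
-0.166 110 y [-0.013  0.069] z [-0.012  0.02   0.066]
-0.154 93 y [-0.014  0.04 ] z [-0.006  0.011  0.015]
-0.142 224 y [-0.063  0.069] z [-0.007  0.011  0.022]
-0.13 126 y [-0.061  0.066] z [-0.008  0.012  0.082]
-0.118 90 y [-0.062  0.066] z [-0.008  0.011  0.019]
-0.106 29 y [-0.062  0.062] z [-0.01  -0.005  0.015]
```

View pics/s5.png

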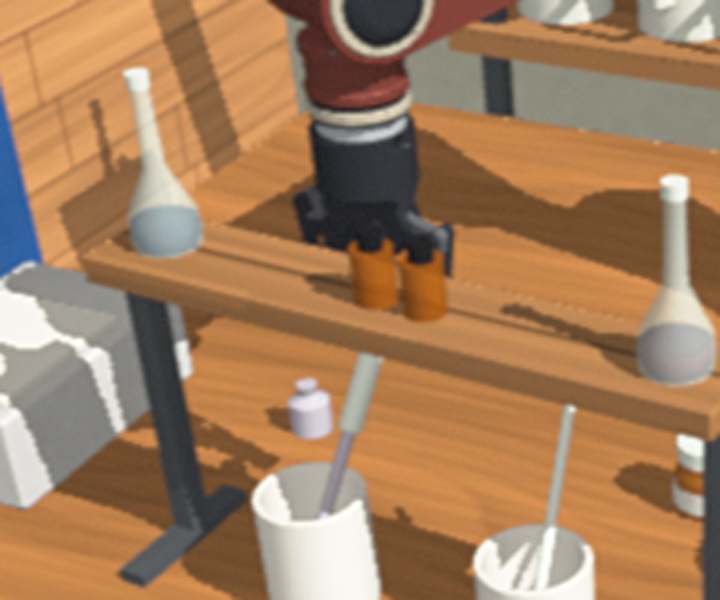

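Emit:
drive_tool(commands="-0.3 0.05 0.05 0.1 0;-0.3 0.1 0.1 0.2 0;-0.3 0.1 0.1 0.3 0;-0.3 0.1 0.1 0.35 0;-0.3 0.1 0.1 0.35 0")

```text
t: 11.02
tool_pos: [0.5332, -0.2478, 0.1402]
tool_rot: [0.149, 1.566, -0.149]
contact_force: [0.9, -0.2, 0.1]
opening: 0.0555
```

Run:
```python
from h import *
go((.538,-.2475,.141),79)
im,d=grab('scene'); 
cv2.imwrite('pics/s6.png',cv2.resize(im[130:280,150:300],None,fx=4,fy=4,interpolation=2))
```

```text
t 11.02 pos [ 0.5332 -0.2478  0.1402] xaxis [-0.  0. -1.] yaw 79.1 open 0.0555 F [ 0.9 -0.2  0.1] q [-0.56  0.01  1.76 -0.    1.38 -1.94]
units [-0.02  0.03  0.12] turn 0.03 mm 4.902268497566072
```

View pics/s6.png

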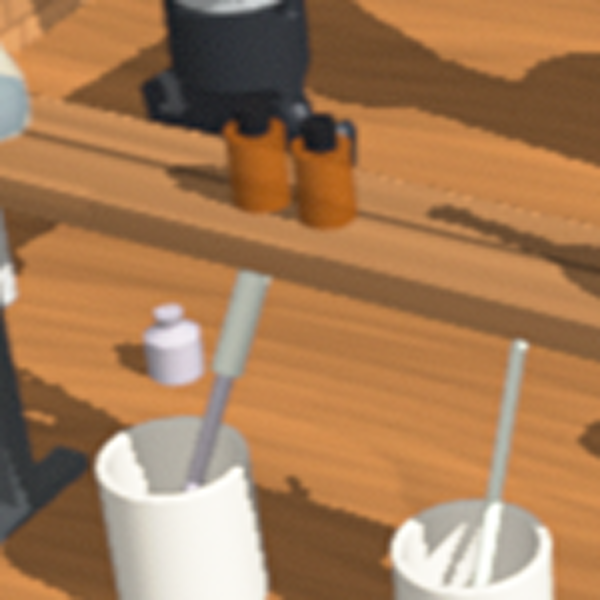

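Emit:
drive_tool(commands="-0.3 0 0 0.06 0;-0.3 0 0.03 0.12 0;-0.3 0 0.03 0.18 0;-0.3 0 0.03 0.18 0")

```text
t: 11.4
tool_pos: [0.5394, -0.2478, 0.14]
tool_rot: [0.149, 1.569, -0.148]
contact_force: [-5.0, 1.1, 0.8]
opening: 0.0553
```

Emit:
drive_tool(commands="-0.3 0.05 0 0.03 0;-0.3 0.1 0 0.06 0;-0.3 0.15 0 0.08 0;-0.3 0.15 0 0.08 0")

```text
t: 11.73
tool_pos: [0.5383, -0.2478, 0.1314]
tool_rot: [0.151, 1.579, -0.147]
contact_force: [-17.1, 1.5, -0.2]
opening: 0.0548
```

Run:
```python
from h import *
go((.541,-.2475,.135),79)
im,d=grab('scene'); 
cv2.imwrite('pics/s7.png',cv2.resize(im[130:280,150:300],None,fx=4,fy=4,interpolation=2))
im,d=grab('top'); 
cv2.imwrite('pics/t7.png',cv2.resize(im[130:330,300:540],None,fx=3,fy=3,interpolation=2))
```

```text
t 11.73 pos [ 0.5383 -0.2478  0.1314] xaxis [-0.013  0.003 -1.   ] yaw 79.2 open 0.0548 F [-17.1   1.5  -0.2] q [-0.55  0.04  1.74 -0.    1.37 -1.94]
units [-0.09  0.02  0.06] turn 0.03 mm 4.5258591052764565
```

View pics/s7.png

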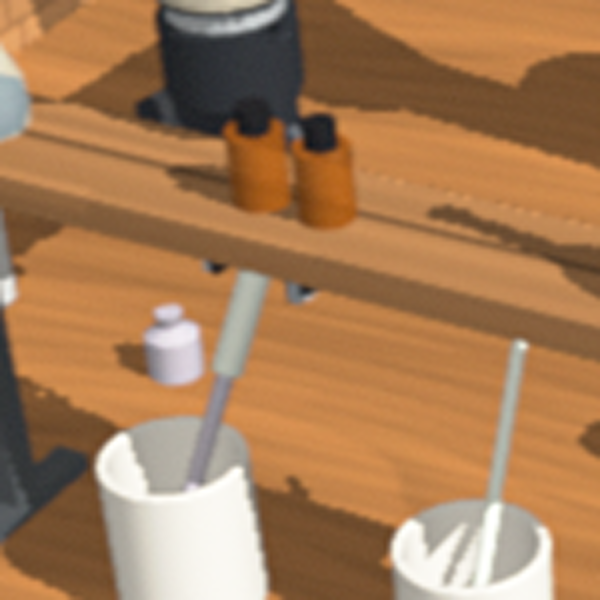

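View pics/t7.png

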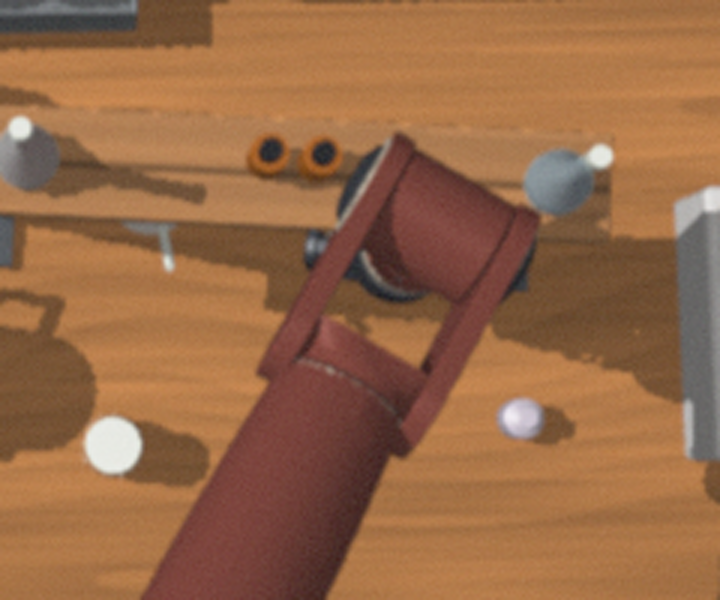

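Emit:
drive_tool(commands="-0.3 -0.05 0 -0.06 0;-0.3 -0.05 0 -0.1 0;1 -0.05 0 -0.1 0;1 -0.05 0 -0.1 0;1 -0.05 0 -0.1 0;1 -0.05 0 -0.1 0;1 -0.05 0 -0.1 0;1 -0.05 0 -0.1 0", newtons=80)

```text
t: 12.5
tool_pos: [0.5397, -0.2478, 0.1367]
tool_rot: [0.149, 1.565, -0.149]
contact_force: [-1.3, 1.6, 1.2]
opening: 0.0152
```

Run:
```python
from h import *
go((.541,-.2475,.135),79)
im,d=grab('scene'); 
cv2.imwrite('pics/s8.png',cv2.resize(im[130:280,150:300],None,fx=4,fy=4,interpolation=2))
```

```text
t 12.5 pos [ 0.5397 -0.2478  0.1367] xaxis [ 0.001 -0.    -1.   ] yaw 79.1 open 0.0152 F [-1.3  1.6  1.2] q [-0.56  0.03  1.75  0.    1.37 -1.94]
units [0.04 0.01 0.03] turn 0.03 mm 2.1551601681538197
```

View pics/s8.png

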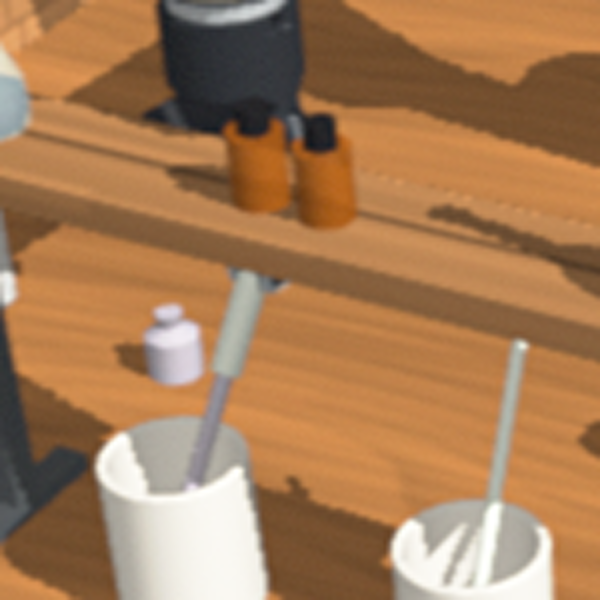

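Emit:
drive_tool(commands="1 -0.2 0 -0.14 0;1 -0.42 0 -0.28 0;1 -0.63 0 -0.42 0;1 -0.84 0 -0.55 0;1 -0.84 0 -0.55 0")

```text
t: 12.97
tool_pos: [0.5177, -0.2442, 0.1728]
tool_rot: [0.148, 1.563, -0.151]
contact_force: [0.2, 0.1, -0.8]
opening: 0.0152
```

Run:
```python
from h import *
go((.541,-.2475,.135),79)
im,d=grab('scene'); 
cv2.imwrite('pics/s9.png',cv2.resize(im[130:290,150:300],None,fx=4,fy=4,interpolation=2))
```

```text
t 12.97 pos [ 0.5177 -0.2442  0.1728] xaxis [ 0.002 -0.002 -1.   ] yaw 79.1 open 0.0152 F [ 0.2  0.1 -0.8] q [-0.57 -0.06  1.77 -0.    1.43 -1.95]
units [0.95 0.03 0.58] turn 0.02 mm 44.53661110205219
```

View pics/s9.png

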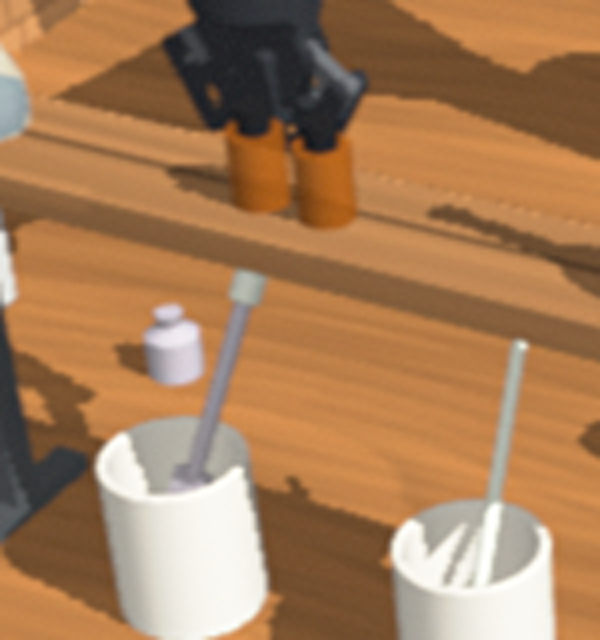

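Emit:
drive_tool(commands="1 -0.35 0 -0.23 0;1 -0.7 0 -0.46 0;1 -1.05 0 -0.68 0;1 -1.4 0 -0.9 0;1 -1.75 0 -1.12 0;1 -2.1 0 -1.35 0;1 -2.1 0 -1.35 0;1 -2.1 0 -1.35 0")

```text
t: 13.68
tool_pos: [0.4649, -0.2338, 0.2543]
tool_rot: [0.149, 1.564, -0.15]
contact_force: [-0.2, 0.2, -1.5]
opening: 0.0147
```

Run:
```python
from h import *
go((.541,-.2475,.135),79)
im,d=grab('scene'); 
cv2.imwrite('pics/s10.png',cv2.resize(im[50:290,110:310],None,fx=2.5,fy=2.5,interpolation=2))
im,d=grab('top'); 
cv2.imwrite('pics/t10.png',cv2.resize(im[130:330,300:540],None,fx=3,fy=3,interpolation=2))
```

```text
t 13.68 pos [ 0.4649 -0.2338  0.2543] xaxis [ 0.001 -0.001 -1.   ] yaw 79.1 open 0.0147 F [-0.2  0.2 -1.5] q [-0.61 -0.23  1.79 -0.    1.58 -1.99]
units [2.99 0.02 1.93] turn 0.02 mm 142.17651445874307
```

View pics/s10.png

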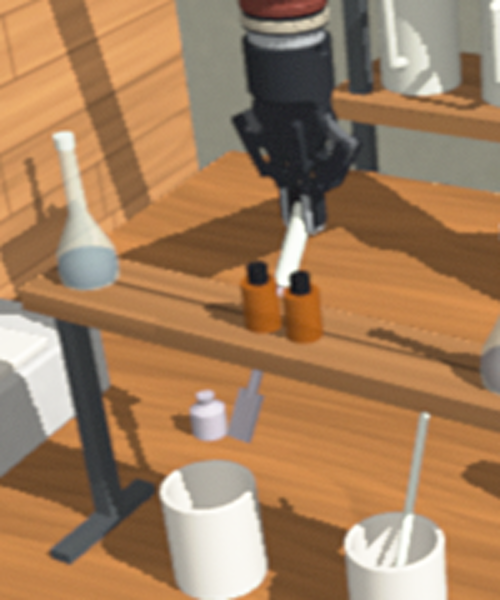

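View pics/t10.png

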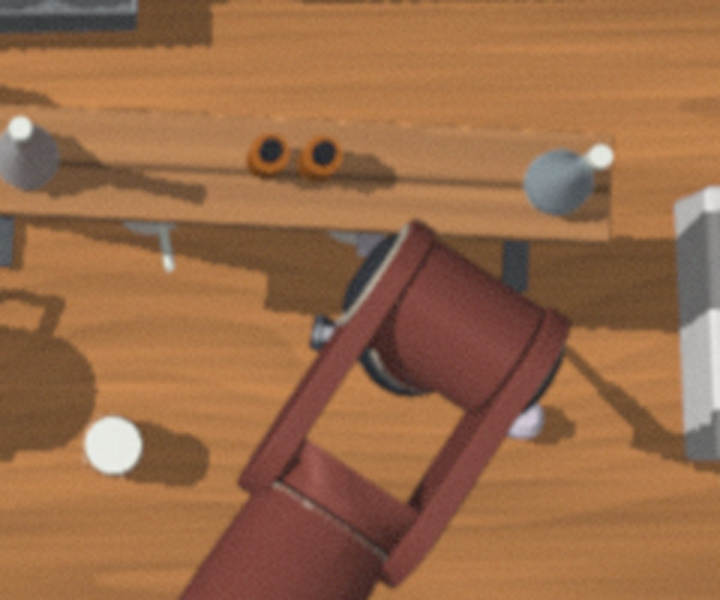

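```bash
cat > st.py <<'E'
from h import *
from scipy.optimize import least_squares
def stir(n='scene',lo=(-.35,-.02),):
    im,d=load(n); w=pts(n,d); o=ctrl.get_obs(); t=o['tool_pos']
    m=(np.abs(w[...,0]-t[0])<.2)&(np.abs(w[...,1]-t[1])<.12)&(w[...,2]<t[2]+.03)&(w[...,2]>t[2]-.18)&(im.max(2)>95)
    return im,w,m
E
python3 - <<'E'
from st import *
im,w,m=stir()
for (u,v) in [(207,225),(205,222),(210,218),(212,205),(225,158),(227,150),(229,140)]:
    print((u,v),w[v,u].round(3),im[v,u])
E
```

```text
(207, 225) [ 0.585 -0.246  0.127] [140 134 143]
(205, 222) [ 0.581 -0.254  0.131] [142 136 141]
(210, 218) [ 0.575 -0.242  0.141] [140 131 136]
(212, 205) [ 0.561 -0.243  0.167] [130 127 138]
(225, 158) [ 0.501 -0.233  0.258] [251 255 255]
(227, 150) [ 0.489 -0.233  0.273] [250 253 252]
(229, 140) [ 0.48  -0.231  0.293] [251 255 254]
```

```bash
python3 -c "
from h import *
go((.39,-.22,.29),79)"
```

```text
t 13.78 pos [ 0.4645 -0.2333  0.2525] xaxis [-0.002  0.001 -1.   ] yaw 79.1 open 0.0152 F [ 0.1 -0.1 -1.3] q [-0.61 -0.23  1.79  0.    1.58 -1.99]
units [-0.94 -0.02 -1.89] turn 0.03 mm 84.50577396073345
```

Emit:
drive_tool(commands="1 -0.4 0 -0.3 0;1 -0.8 0 -0.7 0;1 -0.94 0 -1.2 0;1 -0.94 0 -1.6 0;1 -0.94 0 -1.9 0;1 -0.94 0 -1.9 0")

```text
t: 14.28
tool_pos: [0.3889, -0.2189, 0.2904]
tool_rot: [0.15, 1.567, -0.149]
contact_force: [-0.2, 0.3, -1.0]
opening: 0.0153
```

```bash
python3 -c "
from h import *
go((.401,.165,.285),79)"
```

```text
t 14.28 pos [ 0.3889 -0.2189  0.2904] xaxis [-0.002  0.001 -1.   ] yaw 79.1 open 0.0153 F [-0.2  0.3 -1. ] q [-0.68 -0.43  1.88 -0.    1.69 -2.06]
units [ 0.14  9.48 -1.52] turn 0.02 mm 384.0804905193258
```

Emit:
drive_tool(commands="1 0 0.4 -0.06 0;1 0 1 -0.16 0;1 0 1.7 -0.27 0;1 0 2.4 -0.38 0;1 0 3.1 -0.5 0;1 0 3.8 -0.6 0;1 0 4.5 -0.72 0;1 0 5.2 -0.83 0")

```text
t: 14.95
tool_pos: [0.3969, -0.0071, 0.2903]
tool_rot: [0.149, 1.567, -0.149]
contact_force: [0.3, 1.0, -0.9]
opening: 0.0153
```

Emit:
drive_tool(commands="1 0 0.7 -0.11 0;1 0 1.4 -0.22 0;1 0 2.1 -0.33 0;1 0 2.8 -0.45 0;1 0 3.4 -0.55 0;1 0 3.8 -0.62 0;1 0 3.9 -0.65 0;1 0 3.9 -0.65 0")

```text
t: 15.62
tool_pos: [0.4005, 0.1505, 0.2903]
tool_rot: [0.146, 1.568, -0.147]
contact_force: [-0.2, -0.2, -1.4]
opening: 0.0151
```

Run:
```python
from h import *
go((.401,.165,.285),79)
im,d=grab('scene'); cv2.imwrite('pics/s11.png',cv2.resize(im[50:310,300:500],None,fx=2.3,fy=2.3,interpolation=2))
im,d=grab('top'); cv2.imwrite('pics/t11.png',cv2.resize(im[130:350,140:400],None,fx=2.7,fy=2.7,interpolation=2))
```

```text
t 15.62 pos [0.4005 0.1505 0.2903] xaxis [-0.002 -0.    -1.   ] yaw 79.3 open 0.0151 F [-0.2 -0.2 -1.4] q [ 0.19 -0.48  1.91  0.    1.7  -1.2 ]
units [ 0.13  0.36 -0.06] turn 0.06 mm 15.488912695538055
```

View pics/s11.png

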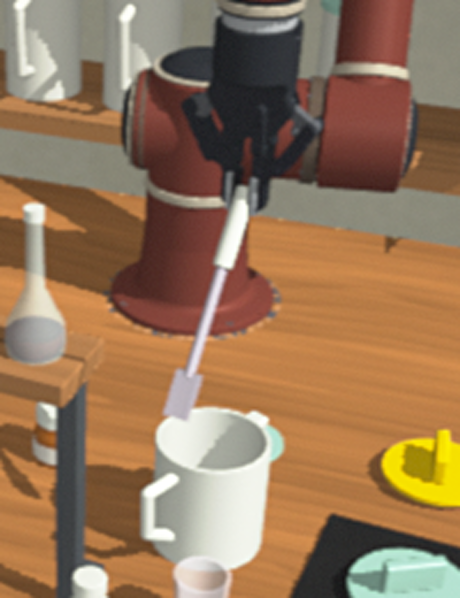

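View pics/t11.png

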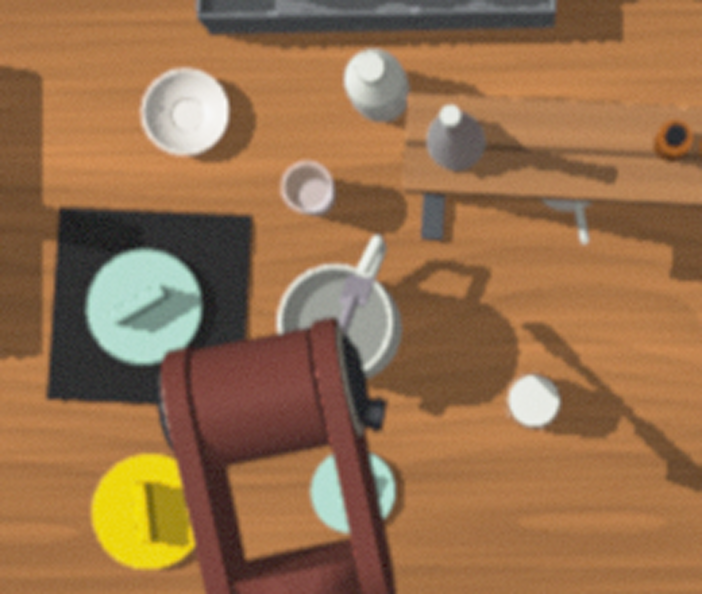

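Run:
```python
from h import *
for n,lo in (('scene',0),('top',0)):
    im,d=load(n); w=pts(n,d)
    m=(w[...,0]>.42)&(w[...,0]<.6)&(w[...,1]>.07)&(w[...,1]<.22)&(w[...,2]>.138)&(w[...,2]<.24)&(im.max(2)>100)
    p=w[m]; print(n,len(p),np.percentile(p,[1,50,99],axis=0).round(3).tolist())
    e=p[p[:,2]<np.percentile(p[:,2],12)]; print('end',e.mean(0).round(4),'n',len(e))
    q=p.mean(0); _,s,vt=np.linalg.svd(p-q); print(vt[0].round(3),s.round(3))
    vs,us=np.nonzero(m); print(us.min(),us.max(),vs.min(),vs.max())
```

```text
scene 354 [[0.47, 0.119, 0.161], [0.501, 0.135, 0.187], [0.521, 0.145, 0.237]]
end [0.5172 0.1306 0.1639] n 43
[ 0.535 -0.098 -0.839] [0.475 0.122 0.047]
371 391 189 233
top 147 [[0.471, 0.117, 0.158], [0.502, 0.132, 0.191], [0.522, 0.143, 0.238]]
end [0.518  0.1283 0.1634] n 18
[-0.522  0.087  0.848] [0.308 0.08  0.027]
266 278 231 250
```

Emit:
drive_tool(commands="1 0 0.3 -0.06 0;1 0 0.51 -0.12 0;1 0.3 0.51 -0.12 0;1 0.8 0.51 -0.12 0;1 1.3 0.51 -0.12 0;1 1.8 0.51 -0.12 0;1 1.8 0.51 -0.12 0")

```text
t: 16.3
tool_pos: [0.397, 0.169, 0.2137]
tool_rot: [0.147, 1.574, -0.152]
contact_force: [-0.3, -0.4, -2.3]
opening: 0.0151
```

Run:
```python
from h import *
go((.401,.165,.15),79)
im,d=grab('scene'); cv2.imwrite('pics/s12.png',cv2.resize(im[90:310,320:460],None,fx=2.7,fy=2.7,interpolation=2))
im,d=grab('top'); cv2.imwrite('pics/t12.png',cv2.resize(im[180:300,200:340],None,fx=4,fy=4,interpolation=2))
```

```text
t 16.3 pos [0.397  0.169  0.2137] xaxis [-0.009 -0.002 -1.   ] yaw 79.1 open 0.0151 F [-0.3 -0.4 -2.3] q [ 0.23 -0.44  2.02 -0.    1.58 -1.15]
units [ 1.59 -0.07  0.13] turn 0.02 mm 63.92176696601807
```

View pics/s12.png

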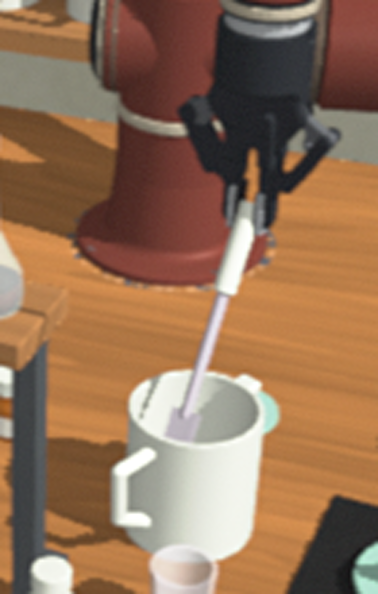

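View pics/t12.png

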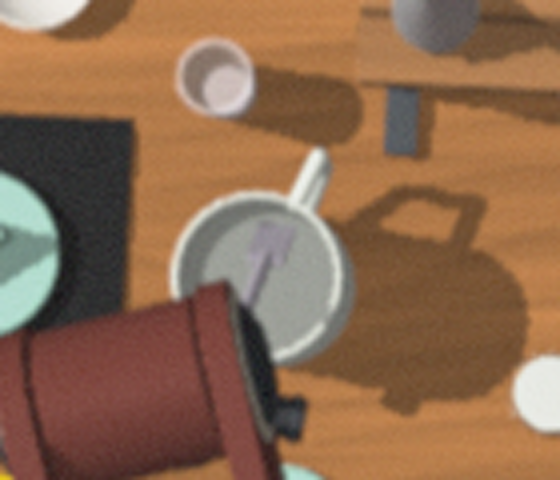

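Emit:
drive_tool(commands="1 0.3 0 0 0;1 0.7 0 0.05 0;1 1 0 0.05 0;1 1.3 0 0.05 0;1 1.5 0 0.05 0;1 1.5 0 0.05 0;1 1.5 0 0.05 0")

```text
t: 16.98
tool_pos: [0.4015, 0.17, 0.1592]
tool_rot: [0.149, 1.566, -0.149]
contact_force: [0.8, 0.5, -0.2]
opening: 0.0154
```

Run:
```python
from h import *
go((.401,.165,.146),79)
im,d=grab('scene'); cv2.imwrite('pics/s13.png',cv2.resize(im[90:310,320:460],None,fx=2.7,fy=2.7,interpolation=2))
im,d=grab('top'); w=pts('top',d); cv2.imwrite('pics/t13.png',cv2.resize(im[180:300,200:340],None,fx=4,fy=4,interpolation=2))
for c in [(265,237),(267,240),(264,242),(262,250)]: print(c,w[c[1],c[0]].round(3),im[c[1],c[0]])
```

```text
t 16.98 pos [0.4015 0.17   0.1592] xaxis [-0.001 -0.    -1.   ] yaw 79.1 open 0.0154 F [ 0.8  0.5 -0.2] q [ 0.23 -0.4   2.08  0.    1.47 -1.15]
units [ 0.33 -0.12  0.01] turn 0.03 mm 14.076194938461919
(265, 237) [0.52  0.166 0.005] [142 145 144]
(267, 240) [0.508 0.155 0.055] [112 104 108]
(264, 242) [0.502 0.163 0.06 ] [124 122 125]
(262, 250) [0.484 0.175 0.002] [151 158 157]
```

View pics/s13.png

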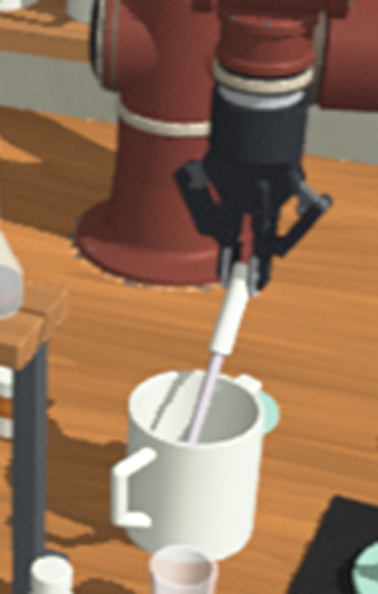

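View pics/t13.png

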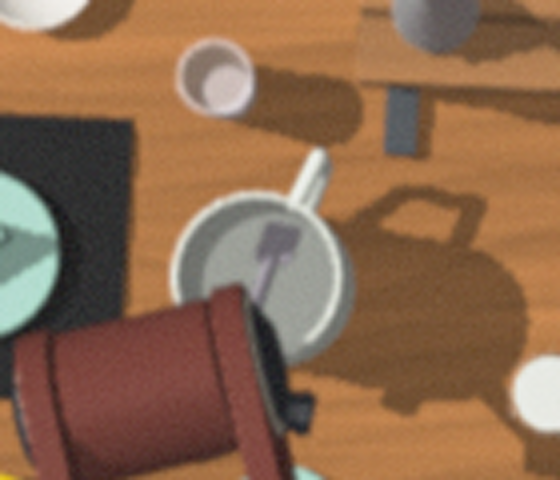

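Emit:
drive_tool(commands="1 0.15 0 0 0;1 0.3 0 0 0;1 0.4 0 0 0;1 0.4 0 0 0;1 0.4 0 0 0")

```text
t: 17.5
tool_pos: [0.4013, 0.1699, 0.1429]
tool_rot: [0.149, 1.567, -0.149]
contact_force: [0.5, -0.3, -1.0]
opening: 0.015
```

Run:
```python
from h import *
go((.401,.165,.146),79)
im,d=grab('top'); w=pts('top',d)
m=(w[...,0]>.48)&(w[...,0]<.54)&(w[...,1]>.12)&(w[...,1]<.19)&(im.max(2)<132)&(w[...,2]<.1)
vs,us=np.nonzero(m)
for v,u in sorted(zip(vs,us))[:14]: print(u,v,w[v,u].round(3))
```

```text
t 17.5 pos [0.4013 0.1699 0.1429] xaxis [-0.001 -0.    -1.   ] yaw 79.1 open 0.015 F [ 0.5 -0.3 -1. ] q [ 0.23 -0.39  2.1   0.    1.43 -1.15]
units [-0.08 -0.12  0.01] turn 0.03 mm 5.819978911738878
263 230 [0.532 0.162 0.087]
264 230 [0.532 0.16  0.088]
258 231 [0.529 0.175 0.093]
259 231 [0.529 0.172 0.091]
260 231 [0.53  0.171 0.079]
261 231 [0.531 0.169 0.073]
262 231 [0.532 0.168 0.061]
263 231 [0.531 0.165 0.064]
264 231 [0.532 0.163 0.06 ]
265 231 [0.531 0.159 0.068]
266 231 [0.533 0.158 0.049]
267 231 [0.533 0.156 0.048]
268 231 [0.532 0.152 0.055]
269 231 [0.532 0.15  0.053]
```

Emit:
drive_tool(commands="1 0.06 0 0 0;1 0.12 0 0 0;1 0.16 0 0 0;1 0.16 0 0 0;1 0.16 0 0 0")

```text
t: 17.97
tool_pos: [0.4017, 0.17, 0.137]
tool_rot: [0.149, 1.566, -0.149]
contact_force: [-0.3, 0.3, -1.9]
opening: 0.0158
```

Run:
```python
from h import *
go((.401,.165,.146),79)
im,d=grab('top'); cv2.imwrite('pics/t14.png',cv2.resize(im[180:300,200:340],None,fx=4,fy=4,interpolation=2))
```

```text
t 17.97 pos [0.4017 0.17   0.137 ] xaxis [-0. -0. -1.] yaw 79.1 open 0.0158 F [-0.3  0.3 -1.9] q [ 0.23 -0.38  2.1  -0.    1.42 -1.15]
units [-0.22 -0.13  0.01] turn 0.03 mm 10.287035456576383
```

View pics/t14.png

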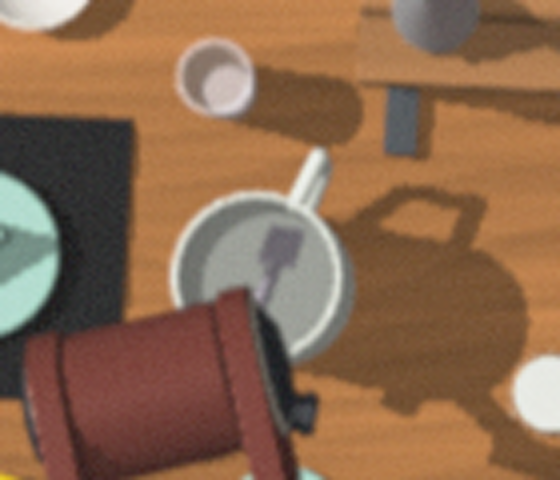

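Emit:
drive_tool(commands="0.4 0 0 0 0;0.2 0 0 0 0;0 0 0 0 0;-0.3 0 0 0 0;-0.3 0 0 0 0;-0.3 0 0 0 0;-0.3 0 0 0 0;-0.3 0 0 0 0")

```text
t: 18.68
tool_pos: [0.4017, 0.17, 0.1371]
tool_rot: [0.149, 1.566, -0.149]
contact_force: [0.1, 0.2, -0.0]
opening: 0.055
```

Emit:
drive_tool(commands="-0.3 -0.4 0 0 0;-0.3 -1 0 0 0;-0.3 -1.8 0 0 0;-0.3 -2.5 0 0 0;-0.3 -3 0 0 0;-0.3 -3 0 0 0")

```text
t: 19.18
tool_pos: [0.4041, 0.1706, 0.2629]
tool_rot: [0.151, 1.557, -0.146]
contact_force: [0.2, 0.3, 0.1]
opening: 0.0556
```

Run:
```python
from h import *
go((.401,.165,.146),79)
im,d=grab('scene'); cv2.imwrite('pics/s15.png',im)
w=pts('scene',d)
im,d=grab('top'); cv2.imwrite('pics/t15.png',im)
```

```text
t 19.18 pos [0.4041 0.1706 0.2629] xaxis [ 0.009  0.002 -1.   ] yaw 79.1 open 0.0556 F [0.2 0.3 0.1] q [ 0.23 -0.45  1.94 -0.    1.64 -1.15]
units [ 2.92 -0.16 -0.07] turn 0.03 mm 117.08956645993679
```

View pics/s15.png

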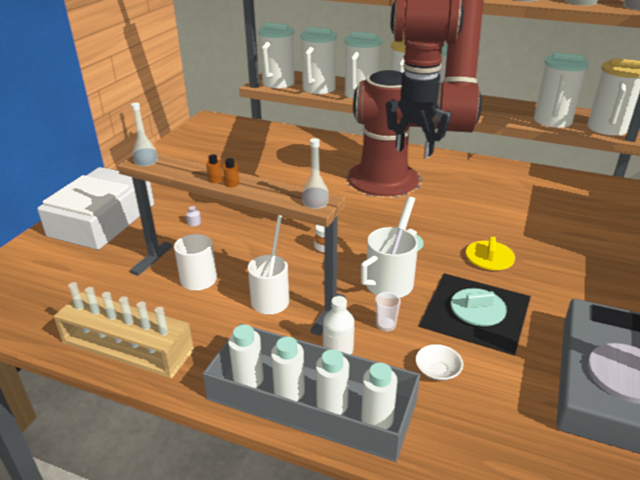

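View pics/t15.png

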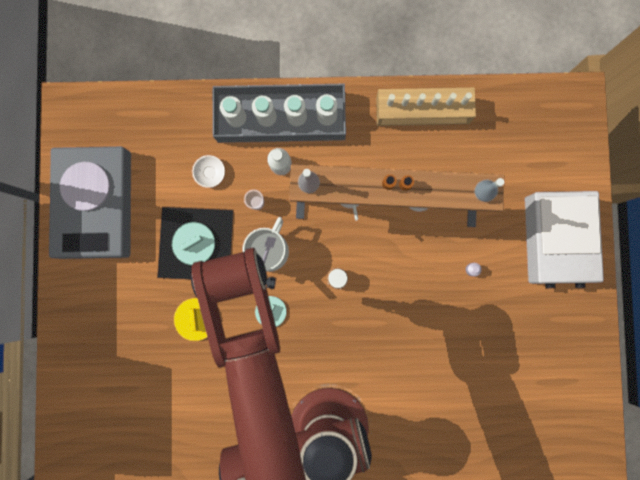

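Run:
```python
from h import *
a,_=load('scene'); im,d=grab('scene'); w=pts('scene',d)
print('diff jug area',np.abs(im[190:310,340:540].astype(int)-a[190:310,340:540]).mean())
m=(w[...,0]>.38)&(w[...,0]<.5)&(w[...,1]>.1)&(w[...,1]<.22)&(w[...,2]>.128)&(w[...,2]<.22)&(im.max(2)>150)
p=w[m]; q=p.mean(0); _,s,vt=np.linalg.svd(p-q); v=vt[0]*np.sign(vt[0][2]); print(len(p),q.round(3),v.round(3),'lean',np.arccos(v[2]),'top',p[:,2].max(),'end est',(q+v*((.008-q[2])/v[2])).round(3))
m=(w[...,0]>.58)&(w[...,0]<.72)&(w[...,1]>-.31)&(w[...,1]<-.18)&(w[...,2]>.094)&(w[...,2]<.105); print('crock',cv2.minAreaRect((w[m][:,:2]*1000).astype(np.float32)))
ctrl.finish_job()
```

```text
diff jug area 0.9862916666666667
260 [0.419 0.169 0.159] [-0.559  0.097  0.824] lean 0.6030420140045187 top 0.19090717247037658 end est [0.521 0.151 0.008]
crock ((627.4295043945312, -261.85455322265625), (88.91620635986328, 81.80778503417969), 33.022422790527344)
the job is handed in; nothing more can be done
```

I took the lid off the jug and laid it ridge up on the mat. I then drew the stirrer slantwise out of its crock and lowered it into the jug, let go of it at the bottom, and handed the job in at about 19 s. `finish_job` gives no verdict, so the results below are my own measurements.

**Last checks**
- **Lid:** it lies flat, with the disc top about 18 mm above the bench, as it should. It is within about 4 mm of the mat's centre.
- **Stirrer:** it stands at rest in the jug, leaning about 0.60 rad. I extrapolate the paddle end to about 42 mm from the jug axis; it was at about 6 mm height when I let go.
- **Everything else:** the stirrer's crock is within about 2 mm of where it stood, and the jug, the rod with its crock and the bystanders look unmoved in both pictures.

**What failed or disagreed on the way**
- **First pinch of the lid:** it missed. The fingertips in the pictures sit about 30 mm behind the reported tool point, so I lowered further and gripped it on the second try.
- **Shelf contact:** the gripper pressed lightly on the shelf's edge while I was reaching for the handle. The force reached about 17 N, under the 40 N limit, and I backed off before closing.
- **Stirrer grip:** because of the shelf I could only hold the last 20 mm or so of the handle, but it did not slip.

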